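# Fan-dry a heap of washed sherds and pack them

## Robot

A 6-joint arm with a two-finger parallel gripper is mounted at the origin on the work surface. World frame = base frame: x ahead of the robot, y to its left, z up, the work surface at z = 0. Lengths are in mm, angles in rad, forces in N, time in s.
With the tool pointing down it reaches from about 400 to 825 mm from the base axis. Payload 7 kg.
Tool frame: the origin (TCP) lies midway between the tips of the shut fingers; the grasp point (between the pads) lies behind it (env.pinch_z is the z of the grasp point in the tool frame, in mm); z points along the fingers, y is the line along which they close (so a half turn about z gives the same grasp; the last joint's range is limited). The gripper opens to 85 mm and grips with 20 to 120 N. Pads are 22 mm wide; open, the fingers measure 114 mm over their backs; the gripper's body (76 mm by 85 mm) begins 54 mm behind the grasp point. The pads swing forward as they close: fully open they stand 13 mm farther back than shut.
Start: joints at [-0.829, 0.359, 0.012, 0, -1.224, -0.288], TCP at [295.881, -606.671, 197.402] pointing down, gripper open.
Joint ranges: [-3.07, 3.07], [-1.43, 2.12], [-1.02, 1.25], [-3.03, 1.67], [-3.05, -0], [-3.03, 3.03]. Speed limits (rad/s): [2.39, 2.39, 3.01, 3.14, 3.14, 3.14].

## Interface

Orientations are given as a unit quaternion [x, y, z, w].
In Python, from bench import env gives the robot as it stands.
- The arm moves only by the tool send_rows, never from a script. Its argument "series" is a list of rows, each an object with "delta_pos": the shift along the world's x, y, z in cm, a list of three; "twist": the turn, a rotation vector about the world's x, y, z in degrees, a list of three; "grip": the finger opening in cm, from 0 to 8.54. In form: [{"delta_pos": [tx, ty, tz], "twist": [wx, wy, wz], "grip": grip}, ...]. A call has 1 to 12 rows; each row is the pose to reach, as a shift and turn from the pose commanded when the call began; what a row does not reach only later rows make up. A row lasts 1/12 s, in which the tool goes at most 41.7 mm and 7.16 degrees, less where a joint would pass 70% of its speed; a pose out of reach is approached as far as the arm can. A call with a gripper value outside its range is refused whole. The fingers move at their own pace and stop on an object; "newtons" is the grip in N (left out, the last holds). Time passes only in rows, so rows that repeat a pose let the fingers close. It gives the time, the measured TCP pose, the force, the opening and the grip force at its end, in the units of the state.
- env.get_obs(): the state, without advancing time (a new reading comes with each control period).
- env.capture(name): name is "side" or "top" or "wrist"; returns a dict with "image" (420x560x3 uint8, red, green, blue), "mtx" (3x3 intrinsics, pixels), "dist" ([k1, k2, p1, p2, k3] as OpenCV has them; the pictures are not rectified), "eye" and "orientation" of the camera in the world. Camera axes: x right, y up, looking along -z (the intrinsics and any distortion apply to the point x, -y, -z); pixel columns grow to the right and rows downward; lengths in mm; the calibration is good to about 2 mm. A picture is of the moment at which its call begins. There is no depth.
- env.sign_off(): hands the job in; it is judged then, once.
The state is a dict: "clock": time; "qpos": joint angles; "joint_vel": joint speeds; "effort": joint torques, N m; "tool_pos": TCP position; "eef_rot": TCP orientation; "force": force on the tool from outside, world axes, zero at the start; "wrist_torque": the same for the moment, N m; "grip_width": opening from 0.0 (shut) to 1.0 (fully open); "gripper_force": force on a finger pad.
Only numpy, scipy, OpenCV 4.12 (cv2) and the standard library are available. Lean on these libraries where they do the work, as an engineer would, in place of code of your own. Each camera call takes 0.05 s, during which the arm holds its last target. There are 200 camera calls.

## Task

The washed pottery sherds lie in a heap on the mesh drying bed: spread them over the mesh in one even, flat layer with their centres at least 10 cm apart, then pull the fan knob straight out until it clicks on, let the fan run for at least six seconds, and push the knob fully back in. Only then pack all the sherds in the grey crate, lying flat side by side in a single layer. Carry the sherds low, never higher than 20 cm above the bench, and do not disturb the bottle or the blower bulb.

Things in the scene. Friction and masses are not known exactly. Their poses are not given: they have to be found in the camera images.
- bed: fixed drying bed: a dark fan housing 260 mm along its x, 370 mm along its y, 30 mm high, with a wire-mesh top. Origin: centre of its underside, z up. The mesh is at z = 30 mm; around it stands an aluminium rim 10 mm thick whose top is at z = 40 mm, leaving a clear field of 240 mm (x) by 350 mm (y)
- crate: fixed finds crate: open grey plastic box, 220 mm along its x, 310 mm along its y. Origin: centre of its underside, z up. Inner floor at z = 6 mm, inner field 210 mm (x) by 300 mm (y), walls 5 mm thick (a lip 12 mm wide runs along their tops), top at z = 55 mm
- knob_head (a point): centre of the push-pull fan knob's head: black cylinder, 36 mm diameter, 24 mm long, axis level, on a 12 mm shaft from the front face of a fixed grey control box (110 deep, 170 wide, 115 mm high). Centre 85 mm above the bench; pushed in, 34 mm from the face (22 mm of shaft show). Site x points into the box (push), -x is the pull, z up; it moves with the knob. Can be pinched across from above
- fan_knob (a joint): how far the knob is pulled out, in m: 0 = fully in (off), 0.020 = fully out (on). A spring detent resists with about 5 to 7 N (and 1 N friction) to half way and then snaps it to the nearer end, where it stays
- sherd_a: loose fragment of thick terracotta pottery with flat underside and flat top with three dark ridges; a chunky slab with broken corners, 68 mm along its x, 46 mm along its y, 26 mm thick along its z, about 0.15 kg. Origin: its very centre.
- sherd_b: loose fragment of thick terracotta pottery with flat underside and a thick rounded lip along one long edge; a chunky slab with broken corners, 64 mm along its x, 44 mm along its y, 26 mm thick along its z, about 0.15 kg. Origin: its very centre.
- sherd_c: loose fragment of thick terracotta pottery with flat underside and a paler patch on its top; a chunky slab with broken corners, 66 mm along its x, 48 mm along its y, 26 mm thick along its z, about 0.15 kg. Origin: its very centre. May be absent.
- sherd_d: loose fragment of thick terracotta pottery with flat underside and a dark raised curve on its top; a chunky slab with broken corners, 64 mm along its x, 46 mm along its y, 26 mm thick along its z, about 0.15 kg. Origin: its very centre. May be absent.
- sherd_e: loose fragment of thick terracotta pottery with flat underside and flat top with three dark ridges; a chunky slab with broken corners, 66 mm along its x, 44 mm along its y, 26 mm thick along its z, about 0.15 kg. Origin: its very centre.
- sherd_f: loose fragment of thick terracotta pottery with flat underside and a thick rounded lip along one long edge; a chunky slab with broken corners, 68 mm along its x, 46 mm along its y, 26 mm thick along its z, about 0.15 kg. Origin: its very centre. May be absent.
- reagent_bottle: amber glass bottle with a white cap, 56 mm across, 95 mm high, stands near the far left of the bench; origin centre of its underside. Not part of the job
- dust_bulb: brown rubber blower bulb, 68 mm across, 100 mm high, stands near the far right of the bench; origin centre of its underside. Not part of the job
Mind the look-alikes: they are no part of the job. Leave any purple or yellow look-alike of the sherd_b alone.

How it is judged (in metres and radians):
On the way, in this order (a step that is already met when the one before it is completed fails the run):
1. with the fan off, every sherd lies flat on the mesh, at rest, all centres more than 90 mm apart (value of joint fan_knob below 0.003 m and x of sherd_a in the frame of bed between -0.122 and 0.122 m and y of sherd_a in the frame of bed between -0.177 and 0.177 m and z of sherd_a in the frame of bed between 0.035 and 0.051 m and x of sherd_b in the frame of bed between -0.122 and 0.122 m and y of sherd_b in the frame of bed between -0.177 and 0.177 m and z of sherd_b in the frame of bed between 0.035 and 0.051 m and x of sherd_c in the frame of bed between -0.122 and 0.122 m and y of sherd_c in the frame of bed between -0.177 and 0.177 m and z of sherd_c in the frame of bed between 0.035 and 0.051 m and x of sherd_d in the frame of bed between -0.122 and 0.122 m and y of sherd_d in the frame of bed between -0.177 and 0.177 m and z of sherd_d in the frame of bed between 0.035 and 0.051 m and x of sherd_e in the frame of bed between -0.122 and 0.122 m and y of sherd_e in the frame of bed between -0.177 and 0.177 m and z of sherd_e in the frame of bed between 0.035 and 0.051 m and x of sherd_f in the frame of bed between -0.122 and 0.122 m and y of sherd_f in the frame of bed between -0.177 and 0.177 m and z of sherd_f in the frame of bed between 0.035 and 0.051 m and horizontal distance between sherd_a and sherd_b above 0.09 m and horizontal distance between each of sherd_a, sherd_b and sherd_c above 0.09 m and horizontal distance between each of sherd_a, sherd_b, sherd_c and sherd_d above 0.09 m and horizontal distance between each of sherd_a, sherd_b, sherd_c, sherd_d and sherd_e above 0.09 m and horizontal distance between each of sherd_a, sherd_b, sherd_c, sherd_d, sherd_e and sherd_f above 0.09 m and linear speed of each of sherd_a, sherd_b, sherd_c, sherd_d, sherd_e, sherd_f below 0.03 m/s), for 0.3 s.
2. the fan knob is out on its detent (beyond 16 mm) for 5 s on end, with all the sherds still lying on the mesh (value of joint fan_knob above 0.016 m and x of sherd_a in the frame of bed between -0.122 and 0.122 m and y of sherd_a in the frame of bed between -0.177 and 0.177 m and z of sherd_a in the frame of bed between 0.035 and 0.051 m and x of sherd_b in the frame of bed between -0.122 and 0.122 m and y of sherd_b in the frame of bed between -0.177 and 0.177 m and z of sherd_b in the frame of bed between 0.035 and 0.051 m and x of sherd_c in the frame of bed between -0.122 and 0.122 m and y of sherd_c in the frame of bed between -0.177 and 0.177 m and z of sherd_c in the frame of bed between 0.035 and 0.051 m and x of sherd_d in the frame of bed between -0.122 and 0.122 m and y of sherd_d in the frame of bed between -0.177 and 0.177 m and z of sherd_d in the frame of bed between 0.035 and 0.051 m and x of sherd_e in the frame of bed between -0.122 and 0.122 m and y of sherd_e in the frame of bed between -0.177 and 0.177 m and z of sherd_e in the frame of bed between 0.035 and 0.051 m and x of sherd_f in the frame of bed between -0.122 and 0.122 m and y of sherd_f in the frame of bed between -0.177 and 0.177 m and z of sherd_f in the frame of bed between 0.035 and 0.051 m), for 5 s.
3. the knob is pushed in (less than 3 mm out), with all the sherds still lying on the mesh (value of joint fan_knob below 0.003 m and x of sherd_a in the frame of bed between -0.122 and 0.122 m and y of sherd_a in the frame of bed between -0.177 and 0.177 m and z of sherd_a in the frame of bed between 0.035 and 0.051 m and x of sherd_b in the frame of bed between -0.122 and 0.122 m and y of sherd_b in the frame of bed between -0.177 and 0.177 m and z of sherd_b in the frame of bed between 0.035 and 0.051 m and x of sherd_c in the frame of bed between -0.122 and 0.122 m and y of sherd_c in the frame of bed between -0.177 and 0.177 m and z of sherd_c in the frame of bed between 0.035 and 0.051 m and x of sherd_d in the frame of bed between -0.122 and 0.122 m and y of sherd_d in the frame of bed between -0.177 and 0.177 m and z of sherd_d in the frame of bed between 0.035 and 0.051 m and x of sherd_e in the frame of bed between -0.122 and 0.122 m and y of sherd_e in the frame of bed between -0.177 and 0.177 m and z of sherd_e in the frame of bed between 0.035 and 0.051 m and x of sherd_f in the frame of bed between -0.122 and 0.122 m and y of sherd_f in the frame of bed between -0.177 and 0.177 m and z of sherd_f in the frame of bed between 0.035 and 0.051 m), for 0.3 s.
At the end, for the whole second after the job is handed in: the knob is in (less than 3 mm out), and every sherd present lies flat on the crate's floor in a single layer (centre inside the walls and 11 to 27 mm above the crate's underside), at rest (value of joint fan_knob below 0.003 m and x of sherd_a in the frame of crate between -0.105 and 0.105 m and y of sherd_a in the frame of crate between -0.15 and 0.15 m and z of sherd_a in the frame of crate between 0.011 and 0.027 m and x of sherd_b in the frame of crate between -0.105 and 0.105 m and y of sherd_b in the frame of crate between -0.15 and 0.15 m and z of sherd_b in the frame of crate between 0.011 and 0.027 m and x of sherd_c in the frame of crate between -0.105 and 0.105 m and y of sherd_c in the frame of crate between -0.15 and 0.15 m and z of sherd_c in the frame of crate between 0.011 and 0.027 m and x of sherd_d in the frame of crate between -0.105 and 0.105 m and y of sherd_d in the frame of crate between -0.15 and 0.15 m and z of sherd_d in the frame of crate between 0.011 and 0.027 m and x of sherd_e in the frame of crate between -0.105 and 0.105 m and y of sherd_e in the frame of crate between -0.15 and 0.15 m and z of sherd_e in the frame of crate between 0.011 and 0.027 m and x of sherd_f in the frame of crate between -0.105 and 0.105 m and y of sherd_f in the frame of crate between -0.15 and 0.15 m and z of sherd_f in the frame of crate between 0.011 and 0.027 m and linear speed of each of sherd_a, sherd_b, sherd_c, sherd_d, sherd_e, sherd_f below 0.03 m/s); the robot touches nothing.
It fails at once if a sherd is lifted so that its centre is more than 0.22 m above the bench (height (world z) of any of sherd_a, sherd_b, sherd_c, sherd_d, sherd_e, sherd_f above 0.22 m).
It fails at once if the bottle or the blower bulb is moved more than 40 mm (distance of any of reagent_bottle, dust_bulb from where it was at the start of the episode above 0.04 m).
Of sherd_c, sherd_d, sherd_f only 1 to 2 are there at a start; the rules pass over those that are not, and their reading is None.
At some moment in a run one of sherd_a, sherd_b, sherd_c, sherd_d, sherd_e, sherd_f may be knocked a few centimetres aside while the robot is not near it.
It also fails if it takes over 210 s, if anything falls off the work surface, if the arm or the gripper's body presses on something with over 40 N, if the wrist force passes 120 N, or if a joint passes its speed limit or range.

## Working session

There is one attempt and no reset: what is moved stays moved. The work goes in short steps, Python scripts to look and compute and a tool call to move; the robot and the scene stay as the last step left them, time stands still between calls to the robot, and variables do not carry over. Pictures are saved under pics/ and viewed, at most 14 in all, crops included, and the job is handed in when it is done.

Besides the shell and the picture viewer there is one more tool, called after "Emit:" as name([rows], argument=value, ...), one row to a line, values as JSON. send_rows: Moves the arm, as the interface text tells. Its arguments: {"type":"object","properties":{"series":{"type":"array"},"newtons":{"type":"number"}},"required":["series"]}

```bash
mkdir -p pics; ls; cat > h.py <<'E'
import numpy as np, cv2
from scipy.spatial.transform import Rotation as R
from bench import env
def cap(n):
    c=env.capture(n); c['K']=np.array(c['mtx'],float); c['D']=np.array(c['dist'],float)
    o=np.array(c['orientation'],float); c['Rm']=R.from_quat(o).as_matrix() if o.size==4 else o.reshape(3,3)
    c['e']=np.array(c['eye'],float); return c
def save(c,f): cv2.imwrite('pics/'+f,cv2.cvtColor(c['image'],cv2.COLOR_RGB2BGR))
def ray(c,uv,z):
    uv=np.array(uv,float).reshape(-1,1,2)
    p=cv2.undistortPoints(uv,c['K'],c['D']).reshape(-1,2)
    d=np.c_[p[:,0],-p[:,1],-np.ones(len(p))]@c['Rm'].T
    return c['e']+d*((z-c['e'][2])/d[:,2])[:,None]
def proj(c,P):
    q=(np.array(P,float).reshape(-1,3)-c['e'])@c['Rm']; q=q*[1,-1,-1]
    return cv2.projectPoints(q,np.zeros(3),np.zeros(3),c['K'],c['D'])[0].reshape(-1,2)
E
python3 - <<'E'
from h import *
for n in ('top','side'):
    c=cap(n); save(c,n+'0.png'); print(n,c['e'],c['K'].tolist(),c['D'],c['Rm'].round(3).tolist())
print(env.get_obs(),env.pinch_z)
E
```

```text
pics
top [ 345.11581261  -43.70627892 1046.9725828 ] [[416.4994081598926, 0.0, 282.6335000508162], [0.0, 416.4994081598926, 209.80647580881393], [0.0, 0.0, 1.0]] [0.03483903 0.         0.         0.         0.        ] [[-0.017, 0.98, -0.198], [-1.0, -0.017, 0.003], [-0.0, 0.198, 0.98]]
side [-189.27773837  680.41133574  676.12517386] [[440.56728923258356, 0.0, 278.2659721141239], [0.0, 440.56728923258356, 214.83608581137486], [0.0, 0.0, 1.0]] [-0.11510452  0.          0.          0.          0.        ] [[-0.716, 0.364, -0.596], [-0.698, -0.355, 0.622], [0.015, 0.861, 0.508]]
{'clock': 0.1, 'qpos': array([-8.28893175e-01,  3.59342346e-01,  1.11687460e-02, -2.57236496e-04,
       -1.22409537e+00, -2.88087063e-01]), 'joint_vel': array([ 9.40556397e-04, -8.80894743e-04,  2.10335054e-03,  2.99444584e-04,
       -3.08146895e-05,  2.08723210e-04]), 'effort': array([ 1.84885193e-04, -5.84765053e+01,  2.94109672e+01,  6.95449680e+00,
       -3.21209263e-03,  9.49361379e-06]), 'tool_pos': array([ 295.66715972, -606.28585078,  196.55708447]), 'eef_rot': array([-2.24923172e-01,  9.74376216e-01,  7.00378398e-04, -2.57412318e-04]), 'force': array([0.26399604, 0.41825641, 0.00757958]), 'wrist_torque': array([ 0.03196158, -0.00194655, -0.04725444]), 'gripper_force': 0.0, 'grip_width': 1.0035781471309424} -18.700000000000003
```

View pics/top0.png

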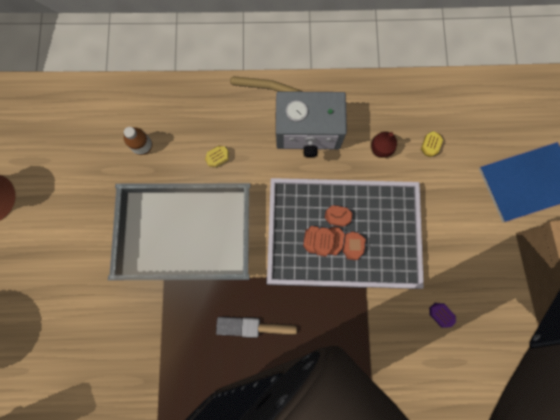

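View pics/side0.png

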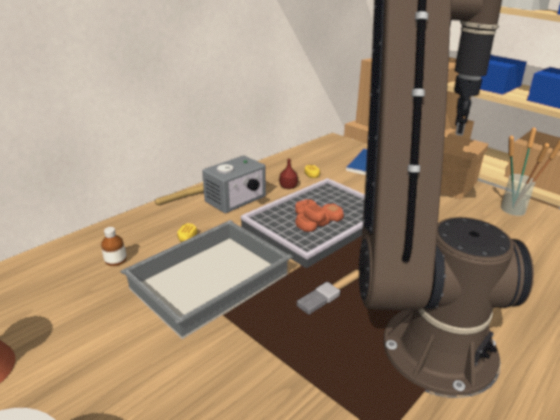

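The top view shows the crate around (182,232), the bed around (345,232), and the knob near (311,152) on a box whose front faces −x. The heap is at about (335,232), with sherds stacked near (325,240). Yellow and purple look-alikes lie off the bed.

```bash
python3 - <<'E'
from h import *
c=cap('top'); im=c['image']
cr=cv2.resize(im[190:275,270:400],None,fx=6,fy=6,interpolation=cv2.INTER_CUBIC)
cv2.imwrite('pics/crop1.png',cv2.cvtColor(cr,cv2.COLOR_RGB2BGR))
print('bed',ray(c,[[270,181],[417,181],[421,285],[268,283]],40).round(0).tolist())
print('crate',ray(c,[[118,187],[249,187],[248,277],[111,279]],55).round(0).tolist())
print('knob',ray(c,[[311,152]],85).round(0).tolist())
print('box top',ray(c,[[276,94],[345,94],[345,136],[276,136]],115).round(0).tolist())
print('heap',ray(c,[[335,232]],56).round(0).tolist())
print('bottle bulb',ray(c,[[132,133],[384,145]],60).round(0).tolist())
E
```

```text
bed [[623.0, -17.0, 40.0], [616.0, -383.0, 40.0], [361.0, -372.0, 40.0], [372.0, -9.0, 40.0]]
crate [[609.0, 354.0, 55.0], [604.0, 35.0, 55.0], [386.0, 37.0, 55.0], [387.0, 357.0, 55.0]]
knob [[681.0, -118.0, 85.0]]
box top [[819.0, -36.0, 115.0], [816.0, -202.0, 115.0], [709.0, -197.0, 115.0], [712.0, -34.0, 115.0]]
heap [[489.0, -172.0, 56.0]]
bottle bulb [[747.0, 326.0, 60.0], [705.0, -302.0, 60.0]]
```

View pics/crop1.png

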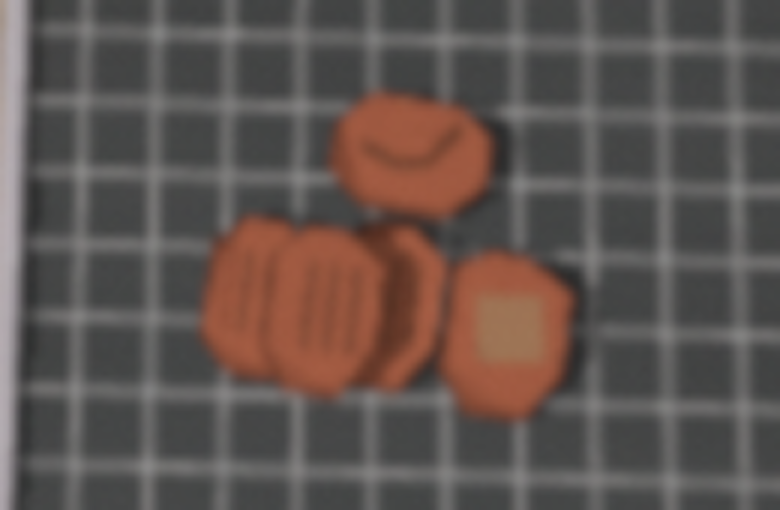

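The crop shows five sherds: d (curve) at the top (339,216), c (patch) at (355,246), and the lipped b at (337,241). There are also two ridged ones, one at (310,239) and one lying on top at (324,242). So c and d are present and f is absent. I'll move above the heap for a wrist look.

Emit:
send_rows([
  {"delta_pos": [4, 6, 6], "twist": [0, 0, -6], "grip": 8.5},
  {"delta_pos": [6, 10, 7], "twist": [0, 0, -13], "grip": 8.5},
  {"delta_pos": [7, 14, 7], "twist": [0, 0, -20], "grip": 8.5},
  {"delta_pos": [9, 18, 7], "twist": [0, 0, -26], "grip": 8.5},
  {"delta_pos": [11, 22, 7], "twist": [0, 0, -26], "grip": 8.5},
  {"delta_pos": [13, 26, 7], "twist": [0, 0, -26], "grip": 8.5},
  {"delta_pos": [14, 29, 7], "twist": [0, 0, -26], "grip": 8.5},
  {"delta_pos": [15, 33, 7], "twist": [0, 0, -26], "grip": 8.5},
  {"delta_pos": [16, 37, 7], "twist": [0, 0, -26], "grip": 8.5},
  {"delta_pos": [17, 40, 7], "twist": [0, 0, -26], "grip": 8.5},
  {"delta_pos": [17, 42, 7], "twist": [0, 0, -26], "grip": 8.5},
  {"delta_pos": [17, 42, 7], "twist": [0, 0, -26], "grip": 8.5},
], newtons=40)

```text
clock: 1.15
tool_pos: [466.4, -182.8, 267.5]
eef_rot: [-0.001, 1.0, 0.0, 0.0]
force: [0.8, 0.7, -0.0]
grip_width: 0.991
gripper_force: 0.0
```

```bash
python3 - <<'E'
from h import *
o=env.get_obs(); print(o['clock'],o['tool_pos'],R.from_quat(o['eef_rot']).as_matrix().round(3).tolist())
c=cap('wrist'); save(c,'w1.png'); print(c['e'],c['Rm'].round(2).tolist())
E
```

```text
1.15 [ 466.40835862 -182.76243052  267.4904212 ] [[-1.0, -0.002, 0.001], [-0.002, 1.0, 0.001], [-0.001, 0.001, -1.0]]
[ 398.93490898 -181.96825982  443.45653612] [[-0.0, -0.96, -0.27], [1.0, -0.0, -0.0], [0.0, -0.27, 0.96]]
```

View pics/w1.png

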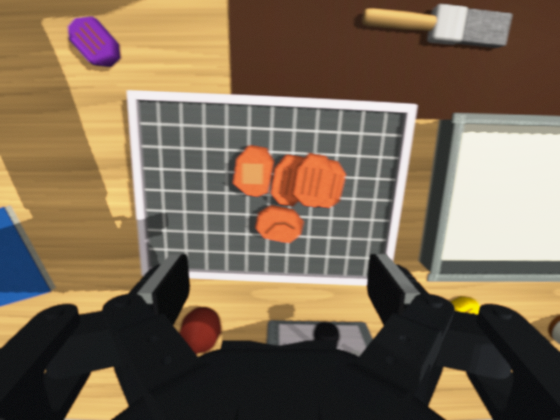

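The wrist view shows the bed with corners at (130,93), (415,105), (397,283) and (140,277). Patch sherd c is at (253,172), lip b at about (285,182), the top ridged one at (314,181), the other ridged one peeking out at (337,182), and curve d at (280,225).

```bash
cat >> h.py <<'E'
def sherds(c,z=56,poly=None,amin=250):
    """red-orange blobs -> centre, long axis angle (deg), sizes on plane z"""
    h=cv2.cvtColor(c['image'],cv2.COLOR_RGB2HSV)
    m=((h[...,0]<=14)&(h[...,1]>110)&(h[...,2]>95)).astype(np.uint8)
    m=cv2.morphologyEx(m,cv2.MORPH_CLOSE,np.ones((7,7)))
    out=[]
    for k in cv2.findContours(m,cv2.RETR_EXTERNAL,cv2.CHAIN_APPROX_NONE)[0]:
        if cv2.contourArea(k)<amin: continue
        P=ray(c,k.reshape(-1,2),z)[:,:2].astype(np.float32)
        (x,y),(w,l),a=cv2.minAreaRect(P)
        if w>l: w,l=l,w; a-=90
        a+=90 # direction of long side
        a=(a+90)%180-90
        # colour cue: dark/pale
        out.append((x,y,a,w,l))
    return sorted(out)
def show(c,z=56):
    for s in sherds(c,z): print('x%.0f y%.0f long-axis%.0f  %.0fx%.0f px'%s, proj(c,[s[0],s[1],z]).round(0).tolist())
E
python3 - <<'E'
from h import *
c=cap('wrist'); t=cap('top')
print('bed',ray(c,[[130,93],[415,105],[397,283],[140,277]],40).round(0).tolist())
print('lip,top,left',ray(c,[[285,182]],56).round(),ray(c,[[314,181]],82).round(),ray(c,[[337,182]],56).round())
print('knob',ray(c,[[325,335]],85).round())
print('w');show(c);print('t');show(t)
E
```

```text
bed [[361.0, -369.0, 40.0], [374.0, -6.0, 40.0], [628.0, -1.0, 40.0], [620.0, -386.0, 40.0]]
lip,top,left [[ 472. -172.   56.]] [[ 466. -137.   82.]] [[ 472. -104.   56.]]
knob [[ 685. -114.   85.]]
w
x492 y-174 long-axis80  126x144 px [[283.0, 197.0]]
x703 y-295 long-axis20  64x66 px [[202.0, 332.0]]
t
x477 y-170 long-axis81  94x145 px [[335.0, 237.0]]
x590 y615 long-axis6  35x112 px [[8.0, 196.0]]
```

Emit:
send_rows([
  {"delta_pos": [0, 2, -3], "twist": [0, 0, 0], "grip": 7.2},
  {"delta_pos": [0, 4, -6.5], "twist": [0, 0, 0], "grip": 7.2},
  {"delta_pos": [0, 4.5, -10], "twist": [0, 0, 0], "grip": 7.2},
  {"delta_pos": [0, 4.5, -13.5], "twist": [0, 0, 0], "grip": 7.2},
  {"delta_pos": [0, 4.5, -15], "twist": [0, 0, 0], "grip": 7.2},
  {"delta_pos": [0, 4.5, -15], "twist": [0, 0, 0], "grip": 7.2},
])

```text
clock: 1.8
tool_pos: [462.7, -142.5, 113.6]
eef_rot: [0.001, 1.0, -0.0, -0.004]
force: [-0.6, 0.1, 0.7]
grip_width: 0.845
gripper_force: 0.0
```

```bash
python3 - <<'E'
from h import *
o=env.get_obs(); print(o['clock'],o['tool_pos'],o['grip_width'])
c=cap('wrist'); save(c,'w2.png'); print(proj(c,o['tool_pos']),proj(c,[o['tool_pos'][0],o['tool_pos'][1],82]))
E
```

```text
1.8 [ 462.6920381  -142.47139581  113.55603997] 0.8454261318113433
[[275.85056238 236.45581434]] [[276.11393129 221.11684627]]
```

View pics/w2.png

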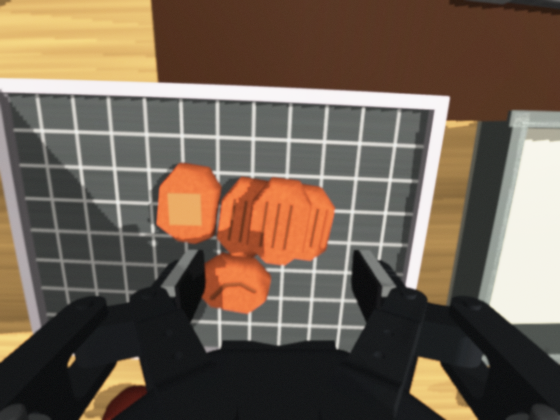

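The wrist view from 115 mm shows the top ridged sherd centred at (281,220), within about 3 mm of the tool axis (276,221). The ones beneath it are at (240,215) and (318,222), c is at (188,203) and d at (237,284).

Emit:
send_rows([
  {"delta_pos": [0, 0.3, -3.5], "twist": [0, 0, 0], "grip": 7.2},
  {"delta_pos": [0, 0.3, -5.5], "twist": [0, 0, 0], "grip": 7.2},
  {"delta_pos": [0, 0.3, -5.9], "twist": [0, 0, 0], "grip": 7.2},
  {"delta_pos": [0, 0.3, -5.9], "twist": [0, 0, 0], "grip": 3},
  {"delta_pos": [0, 0.3, -5.9], "twist": [0, 0, 0], "grip": 3},
  {"delta_pos": [0, 0.3, -5.9], "twist": [0, 0, 0], "grip": 3},
  {"delta_pos": [0, 0.3, -5.9], "twist": [0, 0, 0], "grip": 3},
  {"delta_pos": [0, 0.3, -5.9], "twist": [0, 0, 0], "grip": 3},
  {"delta_pos": [0, 0.3, -5.9], "twist": [0, 0, 0], "grip": 3},
])

```text
clock: 2.6
tool_pos: [466.4, -138.6, 59.2]
eef_rot: [-0.0, 1.0, 0.0, 0.001]
force: [0.4, -0.3, 0.1]
grip_width: 0.345
gripper_force: 0.0
```

```bash
python3 - <<'E'
from h import *
c=cap('wrist'); save(c,'w3.png');o=env.get_obs(); print(o['grip_width'],o['gripper_force'])
E
```

```text
0.3483755253647766 0.0
```

View pics/w3.png

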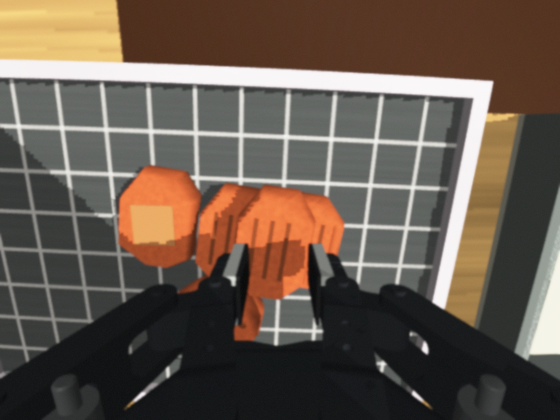

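Seen from the wrist, the fingers have closed to 30 mm above the sherd rather than around it, so the heap is lower than I assumed. I'll triangulate its height.

```bash
python3 - <<'E'
from h import *
c=cap('wrist'); t=cap('top'); o=env.get_obs(); print(o['tool_pos'],c['e'],c['K'][0])
for z in (44,56,70,82): print(z,'w',ray(c,[[278,243],[238,243],[320,243]],z).round(1)[:,:2].tolist(),'t',ray(t,[[323.8,241.7]],z).round(1)[0,:2])
T=o['tool_pos']
print(proj(c,[T,T+[0,15,0],T+[0,-15,0],T+[0,15,5],T+[0,15,12]]).round(0).tolist())
E
```

```text
[ 466.00074202 -138.63494914   58.66848313] [ 398.67348487 -137.54650329  234.93947298] [301.36739289   0.         277.98246862]
44 w [[476.7, -137.3], [476.7, -164.5], [476.7, -108.7]] t [ 467.4 -145.2]
56 w [[471.8, -137.3], [471.8, -162.8], [471.8, -110.5]] t [ 466.  -143.9]
70 w [[466.0, -137.3], [466.1, -160.8], [466.0, -112.6]] t [ 464.3 -142.5]
82 w [[461.1, -137.3], [461.2, -159.1], [461.1, -114.5]] t [ 462.8 -141.3]
[[276.0, 236.0], [300.0, 236.0], [252.0, 236.0], [301.0, 239.0], [301.0, 243.0]]
```

Emit:
send_rows([
  {"delta_pos": [0, 0, 0], "twist": [0, 0, 0], "grip": 7.2},
  {"delta_pos": [0, 0, 0], "twist": [0, 0, 0], "grip": 7.2},
  {"delta_pos": [0, 0, 0], "twist": [0, 0, 0], "grip": 7.2},
  {"delta_pos": [0, 0, 0], "twist": [0, 0, 0], "grip": 7.2},
  {"delta_pos": [0, 0, -0.5], "twist": [0, 0, 0], "grip": 7.2},
  {"delta_pos": [0, 0, -1], "twist": [0, 0, 0], "grip": 7.2},
  {"delta_pos": [0, 0, -1], "twist": [0, 0, 0], "grip": 3.5},
  {"delta_pos": [0, 0, -1], "twist": [0, 0, 0], "grip": 3.5},
  {"delta_pos": [0, 0, -1], "twist": [0, 0, 0], "grip": 3.5},
  {"delta_pos": [0, 0, -1], "twist": [0, 0, 0], "grip": 3.5},
  {"delta_pos": [0, 0, -1], "twist": [0, 0, 0], "grip": 3.5},
])

```text
clock: 3.67
tool_pos: [466.0, -138.7, 48.5]
eef_rot: [-0.0, 1.0, -0.0, 0.0]
force: [-0.6, -0.0, 0.7]
grip_width: 0.408
gripper_force: 0.0
```

```bash
python3 - <<'E'
from h import *
c=cap('wrist'); save(c,'w4.png');o=env.get_obs(); print(o['grip_width'],o['gripper_force'],o['tool_pos'])
E
```

```text
0.4082542704450822 0.0 [ 465.99364594 -138.6639877    48.52960503]
```

View pics/w4.png

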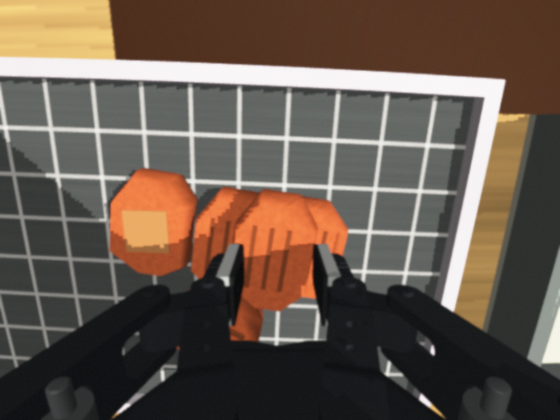

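```bash
python3 - <<'E'
from h import *
c=cap('wrist'); o=env.get_obs(); T=o['tool_pos']
for dx in(-11,0,11):
  for dz in (0,10,20,30,40): print(dx,dz,proj(c,[T+[dx,17.5,dz],T+[dx,-17.5,dz]]).round(0).tolist())
im=cv2.cvtColor(c['image'],cv2.COLOR_RGB2BGR)[160:360,170:390]
cv2.imwrite('pics/crop2.png',cv2.resize(im,None,fx=3,fy=3,interpolation=cv2.INTER_CUBIC))
E
```

```text
-11 0 [[304.0, 220.0], [247.0, 220.0]]
-11 10 [[306.0, 225.0], [246.0, 225.0]]
-11 20 [[308.0, 231.0], [244.0, 231.0]]
-11 30 [[309.0, 237.0], [242.0, 237.0]]
-11 40 [[311.0, 245.0], [239.0, 245.0]]
0 0 [[304.0, 237.0], [248.0, 237.0]]
0 10 [[305.0, 243.0], [246.0, 243.0]]
0 20 [[307.0, 249.0], [244.0, 249.0]]
0 30 [[309.0, 257.0], [242.0, 257.0]]
0 40 [[311.0, 266.0], [240.0, 265.0]]
11 0 [[304.0, 253.0], [248.0, 253.0]]
11 10 [[305.0, 260.0], [247.0, 260.0]]
11 20 [[306.0, 267.0], [245.0, 267.0]]
11 30 [[308.0, 276.0], [243.0, 276.0]]
11 40 [[310.0, 285.0], [241.0, 285.0]]
```

View pics/crop2.png

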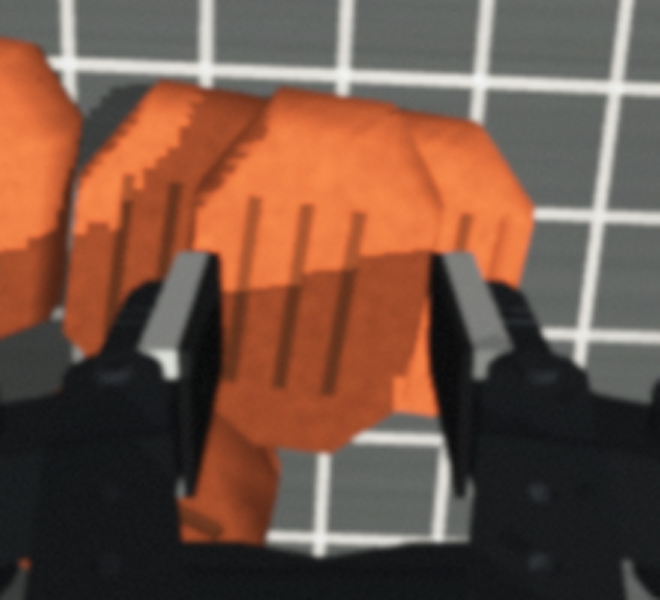

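The crop shows the pads hovering over the top sherd with no contact. I'll open, go lower in a small step while watching the force, and close again.

Emit:
send_rows([
  {"delta_pos": [0, 0, 0], "twist": [0, 0, 0], "grip": 7},
  {"delta_pos": [0, 0, 0], "twist": [0, 0, 0], "grip": 7},
  {"delta_pos": [0, 0, 0], "twist": [0, 0, 0], "grip": 7},
  {"delta_pos": [0, 0, -0.3], "twist": [0, 0, 0], "grip": 7},
  {"delta_pos": [0, 0, -0.6], "twist": [0, 0, 0], "grip": 7},
  {"delta_pos": [0, 0, -0.9], "twist": [0, 0, 0], "grip": 7},
])

```text
clock: 4.27
tool_pos: [465.8, -138.7, 39.0]
eef_rot: [0.0, 1.0, 0.0, -0.0]
force: [0.7, -0.2, 0.2]
grip_width: 0.82
gripper_force: 0.0
```

Emit:
send_rows([
  {"delta_pos": [0, 0, 0], "twist": [0, 0, 0], "grip": 3.5},
  {"delta_pos": [0, 0, 0], "twist": [0, 0, 0], "grip": 3.5},
  {"delta_pos": [0, 0, 0], "twist": [0, 0, 0], "grip": 3.5},
  {"delta_pos": [0, 0, 0], "twist": [0, 0, 0], "grip": 3.5},
  {"delta_pos": [0, 0, 0], "twist": [0, 0, 0], "grip": 3.5},
  {"delta_pos": [0, 0, 0], "twist": [0, 0, 0], "grip": 3.5},
])

```text
clock: 4.77
tool_pos: [465.9, -138.8, 39.7]
eef_rot: [-0.0, 1.0, -0.0, 0.0]
force: [-2.7, -0.1, 5.1]
grip_width: 0.513
gripper_force: 38.5
```

The grip now holds at 44 mm with 38 N. I'll lift it low, carry it to the far right of the mesh and hover there.

Emit:
send_rows([
  {"delta_pos": [0, 0, 2], "twist": [0, 0, 0], "grip": 3.5},
  {"delta_pos": [0, 0, 5], "twist": [0, 0, 0], "grip": 3.5},
  {"delta_pos": [1.5, -2.5, 5.5], "twist": [0, 0, 0], "grip": 3.5},
  {"delta_pos": [3, -5, 5.5], "twist": [0, 0, 0], "grip": 3.5},
  {"delta_pos": [5, -8, 5.5], "twist": [0, 0, 0], "grip": 3.5},
  {"delta_pos": [7, -11, 5.5], "twist": [0, 0, 0], "grip": 3.5},
  {"delta_pos": [8.5, -14, 5.5], "twist": [0, 0, 0], "grip": 3.5},
  {"delta_pos": [9.5, -16.5, 5.5], "twist": [0, 0, 0], "grip": 3.5},
  {"delta_pos": [9.5, -16.5, 5.5], "twist": [0, 0, 0], "grip": 3.5},
])

```text
clock: 5.52
tool_pos: [562.2, -307.5, 92.9]
eef_rot: [0.001, 1.0, -0.0, -0.0]
force: [0.1, -0.1, -2.0]
grip_width: 0.513
gripper_force: 39.4
```

```bash
python3 - <<'E'
from h import *
o=env.get_obs(); T=o['tool_pos']; print(T,o['gripper_force'],o['force'])
a=cap('wrist');s=cap('side');t=cap('top')
ims=[cv2.cvtColor(x['image'],cv2.COLOR_RGB2BGR) for x in (a,s)]
for q in (T,T+[0,0,42]):
  cv2.circle(ims[1],tuple(int(v) for v in proj(s,q)[0]),2,(0,255,0),-1)
u=proj(s,T)[0].astype(int)
k=cv2.resize(ims[1][max(u[1]-80,0):u[1]+80,u[0]-80:u[0]+80],(420,420),interpolation=cv2.INTER_CUBIC)
cv2.imwrite('pics/c3.png',np.hstack([cv2.resize(ims[0],(380,285)),cv2.resize(k,(285,285))]))
show(a);print();show(t)
E
```

```text
[ 562.22559763 -307.5297455    92.93226658] 39.359637522138655 [ 0.08590996 -0.07304774 -1.95969087]
x470 y-174 long-axis79  68x142 px [[475.0, 87.0]]
x530 y-186 long-axis79  45x69 px [[445.0, 176.0]]
x600 y-307 long-axis-7  66x111 px [[278.0, 265.0]]
```

View pics/c3.png

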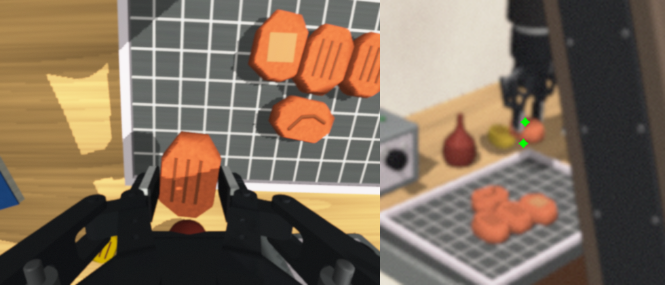

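The side view shows the held sherd about 30 mm above the nominal TCP, so the finger tips sit about 35 mm above the nominal point. The true z offset is therefore known: to place, the TCP goes to about 15. Next to each other on the mesh remain c, two ridged sherds, and d.

Emit:
send_rows([
  {"delta_pos": [0, 0, -3], "twist": [0, 0, 0], "grip": 3.5},
  {"delta_pos": [0, 0, -6], "twist": [0, 0, 0], "grip": 3.5},
  {"delta_pos": [0, 0, -7], "twist": [0, 0, 0], "grip": 3.5},
  {"delta_pos": [0, 0, -7.4], "twist": [0, 0, 0], "grip": 3.5},
  {"delta_pos": [0, 0, -7.6], "twist": [0, 0, 0], "grip": 3.5},
  {"delta_pos": [0, 0, -7.6], "twist": [0, 0, 0], "grip": 3.5},
])

```text
clock: 6.17
tool_pos: [561.6, -303.5, 19.4]
eef_rot: [-0.0, 1.0, -0.0, 0.001]
force: [-0.7, -0.2, -1.4]
grip_width: 0.511
gripper_force: 39.5
```

Emit:
send_rows([
  {"delta_pos": [0, 0, -0.2], "twist": [0, 0, 0], "grip": 3.5},
  {"delta_pos": [0, 0, -0.4], "twist": [0, 0, 0], "grip": 3.5},
  {"delta_pos": [0, 0, -0.4], "twist": [0, 0, 0], "grip": 3.5},
])

```text
clock: 6.42
tool_pos: [561.3, -303.7, 15.0]
eef_rot: [0.0, 1.0, -0.0, 0.001]
force: [-0.5, 0.1, -1.2]
grip_width: 0.507
gripper_force: 39.5
```

Emit:
send_rows([
  {"delta_pos": [0, 0, -0.2], "twist": [0, 0, 0], "grip": 3.5},
  {"delta_pos": [0, 0, -0.4], "twist": [0, 0, 0], "grip": 3.5},
  {"delta_pos": [0, 0, -0.4], "twist": [0, 0, 0], "grip": 3.5},
])

```text
clock: 6.67
tool_pos: [561.5, -303.9, 13.6]
eef_rot: [-0.001, 1.0, -0.001, 0.001]
force: [-6.4, 5.2, 19.2]
grip_width: 0.508
gripper_force: 41.9
```

Contact came at TCP 13.5 and the sherd is down. I'll release, rise and look.

Emit:
send_rows([
  {"delta_pos": [0, 0, 0.3], "twist": [0, 0, 0], "grip": 6.5},
  {"delta_pos": [0, 0, 0.3], "twist": [0, 0, 0], "grip": 6.5},
  {"delta_pos": [0, 0, 0.3], "twist": [0, 0, 0], "grip": 6.5},
  {"delta_pos": [0, 0, 1.5], "twist": [0, 0, 0], "grip": 6.5},
  {"delta_pos": [0, 0, 5], "twist": [0, 0, 0], "grip": 6.5},
  {"delta_pos": [0, 0, 9], "twist": [0, 0, 0], "grip": 6.5},
  {"delta_pos": [-2, 3, 13], "twist": [0, 0, 0], "grip": 6.5},
  {"delta_pos": [-4, 6, 16], "twist": [0, 0, 0], "grip": 6.5},
  {"delta_pos": [-6, 9, 17], "twist": [0, 0, 0], "grip": 6.5},
  {"delta_pos": [-8, 12, 17], "twist": [0, 0, 0], "grip": 6.5},
  {"delta_pos": [-8, 12, 17], "twist": [0, 0, 0], "grip": 6.5},
  {"delta_pos": [-8, 12, 17], "twist": [0, 0, 0], "grip": 6.5},
])

```text
clock: 7.67
tool_pos: [480.2, -182.1, 182.5]
eef_rot: [-0.001, 1.0, 0.0, 0.002]
force: [0.3, 0.7, 0.0]
grip_width: 0.759
gripper_force: 0.0
```

```bash
python3 - <<'E'
from h import *
o=env.get_obs(); T=o['tool_pos']; print(T,o['gripper_force'])
a=cap('wrist'); save(a,'w5.png'); show(a)
E
```

```text
[ 480.22447586 -182.11458635  182.49283923] 0.0
x494 y-174 long-axis80  122x143 px [[284.0, 205.0]]
x550 y-303 long-axis-47  40x68 px [[166.0, 254.0]]
```

View pics/w5.png

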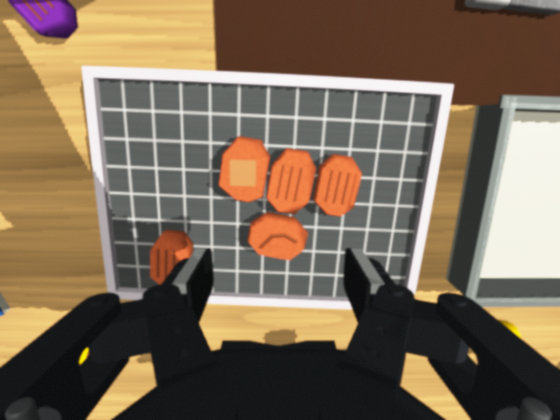

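Seen from the wrist: ridged sherds at (338,185) and (292,181), c at (245,170), d at (278,236), and the placed one at (170,255). All are flat. From here I'll use numeric segmentation.

```bash
cat >> h.py <<'E'
def sherds(c,z=56,er=None):
    h=cv2.cvtColor(c['image'],cv2.COLOR_RGB2HSV)
    m=((h[...,0]<=14)&(h[...,1]>110)&(h[...,2]>60)).astype(np.uint8)
    m=cv2.morphologyEx(m,cv2.MORPH_CLOSE,np.ones((3,3)))
    d=cv2.distanceTransform(m,cv2.DIST_L2,5)
    n,l=cv2.connectedComponents((d>(er or 6)).astype(np.uint8))
    # grow seeds back by nearest seed
    lab=cv2.watershed(cv2.cvtColor((255-np.clip(d*8,0,255)).astype(np.uint8),cv2.COLOR_GRAY2BGR),np.where(m>0,l,n).astype(np.int32))
    out=[]
    for i in range(1,n):
        k=cv2.findContours(((lab==i)&(m>0)).astype(np.uint8),cv2.RETR_EXTERNAL,cv2.CHAIN_APPROX_NONE)[0]
        if not k: continue
        k=max(k,key=cv2.contourArea)
        if cv2.contourArea(k)<150: continue
        P=ray(c,k.reshape(-1,2),z)[:,:2].astype(np.float32)
        (x,y),(w,L),a=cv2.minAreaRect(P)
        a=a+90 if L>w else a
        w,L=min(w,L),max(w,L); a=(a+90)%180-90
        M=cv2.moments(P.reshape(-1,1,2)); out.append((M['m10']/M['m00'],M['m01']/M['m00'],a,w,L))
    return sorted(out)
E
python3 - <<'E'
from h import *
a=cap('wrist'); show(a); print('hand',ray(a,[[338,185],[292,181],[245,170],[278,236],[170,255]],56)[:,:2].round(0).tolist())
print(ray(a,[[85,68],[452,85]],40).round(0).tolist())
t=cap('top');show(t)
E
```

```text
x342 y-70 long-axis86  84x330 px [[400.0, 44.0]]
x440 y-208 long-axis58  25x42 px [[252.0, 152.0]]
x458 y-220 long-axis-5  40x56 px [[240.0, 170.0]]
x479 y-192 long-axis9  19x49 px [[267.0, 191.0]]
x483 y-216 long-axis-88  12x30 px [[244.0, 194.0]]
x491 y-157 long-axis-14  98x123 px [[302.0, 201.0]]
x550 y-300 long-axis-46  37x67 px [[169.0, 254.0]]
hand [[473.0, -120.0], [469.0, -167.0], [458.0, -215.0], [529.0, -181.0], [551.0, -299.0]]
[[360.0, -372.0, 40.0], [375.0, -8.0, 40.0]]
x277 y-141 long-axis-0  176x191 px [[326.0, 324.0]]
x465 y-169 long-axis80  62x140 px [[334.0, 242.0]]
x590 y618 long-axis6  30x105 px [[6.0, 196.0]]
```

Emit:
send_rows([
  {"delta_pos": [3, 0.1, -3], "twist": [0, 0, -5], "grip": 8.5},
  {"delta_pos": [4.9, 0.1, -6], "twist": [0, 0, -10], "grip": 8.5},
  {"delta_pos": [4.9, 0.1, -10], "twist": [0, 0, -10], "grip": 8.5},
  {"delta_pos": [4.9, 0.1, -12], "twist": [0, 0, -10], "grip": 8.5},
  {"delta_pos": [4.9, 0.1, -14], "twist": [0, 0, -10], "grip": 8.5},
  {"delta_pos": [4.9, 0.1, -16], "twist": [0, 0, -10], "grip": 8.5},
  {"delta_pos": [4.9, 0.1, -17.2], "twist": [0, 0, -10], "grip": 8.5},
  {"delta_pos": [4.9, 0.1, -17.4], "twist": [0, 0, -10], "grip": 8.5},
  {"delta_pos": [4.9, 0.1, -17.4], "twist": [0, 0, -10], "grip": 5},
  {"delta_pos": [4.9, 0.1, -17.4], "twist": [0, 0, -10], "grip": 5},
  {"delta_pos": [4.9, 0.1, -17.4], "twist": [0, 0, -10], "grip": 5},
  {"delta_pos": [4.9, 0.1, -17.4], "twist": [0, 0, -10], "grip": 5},
])

```text
clock: 8.82
tool_pos: [530.6, -182.8, 7.3]
eef_rot: [0.087, 0.996, 0.0, 0.001]
force: [0.2, 0.3, -1.1]
grip_width: 0.739
gripper_force: 44.5
```

Emit:
send_rows([
  {"delta_pos": [0, 0, 1], "twist": [0, 0, 0], "grip": 5},
  {"delta_pos": [1, 0, 2], "twist": [0, 0, 5], "grip": 5},
  {"delta_pos": [2, -0.5, 2], "twist": [0, 0, 10], "grip": 5},
  {"delta_pos": [3, -1, 2], "twist": [0, 0, 10], "grip": 5},
  {"delta_pos": [3, -1, 1], "twist": [0, 0, 10], "grip": 5},
  {"delta_pos": [3, -1, 0.3], "twist": [0, 0, 10], "grip": 5},
  {"delta_pos": [3, -1, 0.1], "twist": [0, 0, 10], "grip": 5},
  {"delta_pos": [3, -1, 0.1], "twist": [0, 0, 10], "grip": 8.5},
  {"delta_pos": [3, -1, 0.1], "twist": [0, 0, 10], "grip": 8.5},
  {"delta_pos": [3, -1, 0.1], "twist": [0, 0, 10], "grip": 8.5},
  {"delta_pos": [3, -1, 2], "twist": [0, 0, 10], "grip": 8.5},
  {"delta_pos": [3, -1, 6], "twist": [0, 0, 10], "grip": 8.5},
])

```text
clock: 9.82
tool_pos: [555.9, -192.1, 62.4]
eef_rot: [0.0, 1.0, 0.001, -0.005]
force: [1.0, 1.0, 0.3]
grip_width: 0.997
gripper_force: 0.0
```

```bash
python3 - <<'E'
from h import *
o=env.get_obs(); print(o['tool_pos'],o['grip_width'],o['qpos'].round(2))
E
```

```text
[ 555.93047609 -192.08678679   62.38264384] 0.9973079615359677 [-0.    0.34 -0.35 -0.   -0.89 -1.57]
```

d is gripped and moved. Next I turn +90° and go over the ridged sherd at (473,−120).

Emit:
send_rows([
  {"delta_pos": [-1, 1, 3], "twist": [0, 0, 7], "grip": 8.5},
  {"delta_pos": [-2, 2, 6], "twist": [0, 0, 14], "grip": 8.5},
  {"delta_pos": [-3, 3, 8], "twist": [0, 0, 21], "grip": 8.5},
  {"delta_pos": [-4, 4, 8], "twist": [0, 0, 28], "grip": 8.5},
  {"delta_pos": [-5, 5, 8], "twist": [0, 0, 35], "grip": 8.5},
  {"delta_pos": [-6, 6, 8], "twist": [0, 0, 42], "grip": 8.5},
  {"delta_pos": [-7, 7, 8], "twist": [0, 0, 49], "grip": 8.5},
  {"delta_pos": [-8.3, 7.3, 8], "twist": [0, 0, 56], "grip": 8.5},
  {"delta_pos": [-8.3, 7.3, 8], "twist": [0, 0, 63], "grip": 8.5},
  {"delta_pos": [-8.3, 7.3, 8], "twist": [0, 0, 70], "grip": 8.5},
  {"delta_pos": [-8.3, 7.3, 8], "twist": [0, 0, 77], "grip": 8.5},
  {"delta_pos": [-8.3, 7.3, 8], "twist": [0, 0, 84], "grip": 8.5},
])

```text
clock: 10.82
tool_pos: [476.6, -119.5, 146.7]
eef_rot: [-0.671, 0.741, -0.0, 0.0]
force: [0.1, -0.4, 0.3]
grip_width: 0.998
gripper_force: 0.0
```

Emit:
send_rows([
  {"delta_pos": [0, 0, 0], "twist": [0, 0, 3], "grip": 8.5},
  {"delta_pos": [0, 0, 0], "twist": [0, 0, 6], "grip": 8.5},
  {"delta_pos": [0, 0, 0], "twist": [0, 0, 6], "grip": 8.5},
])

```text
clock: 11.07
tool_pos: [476.6, -119.6, 146.5]
eef_rot: [0.708, -0.706, 0.0, -0.0]
force: [-0.3, 0.0, 0.5]
grip_width: 0.997
gripper_force: 0.0
```

```bash
python3 - <<'E'
from h import *
o=env.get_obs(); print(o['tool_pos'],o['grip_width'],o['eef_rot'].round(3),o['qpos'].round(2))
a=cap('wrist'); save(a,'w6.png'); show(a); print(proj(a,[o['tool_pos'][0],o['tool_pos'][1],56]))
E
```

```text
[ 476.62130408 -119.60852038  146.52296535] 0.9973450536457742 [ 0.708 -0.706  0.    -0.   ] [ 0.16  0.1  -0.46 -0.   -1.02 -0.15]
x270 y115 long-axis-57  52x91 px [[458.0, 399.0]]
x284 y-119 long-axis-75  167x324 px [[486.0, 201.0]]
x387 y9 long-axis-68  30x53 px [[364.0, 321.0]]
x446 y-206 long-axis-38  60x65 px [[315.0, 100.0]]
x473 y-119 long-axis-4  41x57 px [[282.0, 200.0]]
x474 y-222 long-axis0  41x44 px [[282.0, 80.0]]
x474 y-162 long-axis88  62x90 px [[281.0, 152.0]]
x553 y-277 long-axis-1  6x49 px [[181.0, 4.0]]
x558 y-191 long-axis90  46x60 px [[183.0, 118.0]]
x682 y-275 long-axis-2  16x42 px [[23.0, 11.0]]
[[277.87891233 199.39524951]]
```

View pics/w6.png

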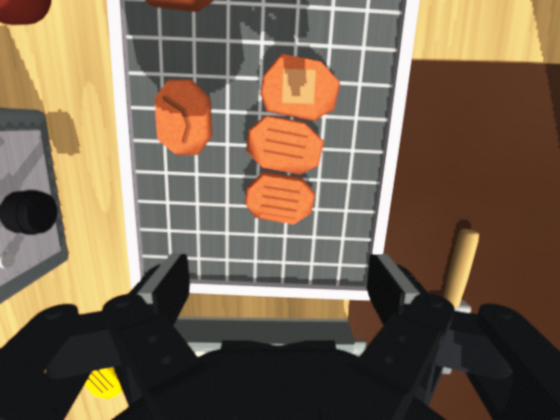

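The wrist view after the turn shows the target ridged sherd at (281,199), within 3 mm of the tool axis. Mid is at (284,146), c at (300,88), d at (183,118), and the knob at (30,212).

Emit:
send_rows([
  {"delta_pos": [-0.3, 0, -3.5], "twist": [0, 0, 0], "grip": 8.5},
  {"delta_pos": [-0.3, 0, -7], "twist": [0, 0, 0], "grip": 8.5},
  {"delta_pos": [-0.3, 0, -10], "twist": [0, 0, 0], "grip": 8.5},
  {"delta_pos": [-0.3, 0, -12.5], "twist": [0, 0, 0], "grip": 8.5},
  {"delta_pos": [-0.3, 0, -13.8], "twist": [0, 0, 0], "grip": 8.5},
  {"delta_pos": [-0.3, 0, -14], "twist": [0, 0, 0], "grip": 8.5},
  {"delta_pos": [-0.3, 0, -14], "twist": [0, 0, 0], "grip": 5},
  {"delta_pos": [-0.3, 0, -14], "twist": [0, 0, 0], "grip": 5},
  {"delta_pos": [-0.3, 0, -14], "twist": [0, 0, 0], "grip": 5},
  {"delta_pos": [-0.3, 0, -14], "twist": [0, 0, 0], "grip": 5},
  {"delta_pos": [-0.3, 0, -14], "twist": [0, 0, 0], "grip": 5},
])

```text
clock: 12.03
tool_pos: [474.8, -119.6, 7.8]
eef_rot: [-0.707, 0.707, -0.001, 0.001]
force: [-1.4, -0.4, 7.1]
grip_width: 0.758
gripper_force: 42.8
```

Emit:
send_rows([
  {"delta_pos": [0, 0, 1.5], "twist": [0, 0, 0], "grip": 5},
  {"delta_pos": [1, 1, 3], "twist": [0, 0, 0], "grip": 5},
  {"delta_pos": [3.5, 3, 3], "twist": [0, 0, 0], "grip": 5},
  {"delta_pos": [6, 4, 3], "twist": [0, 0, 0], "grip": 5},
  {"delta_pos": [7.8, 4, 3], "twist": [0, 0, 0], "grip": 5},
  {"delta_pos": [7.8, 4, 1.5], "twist": [0, 0, 0], "grip": 5},
  {"delta_pos": [7.8, 4, 0.4], "twist": [0, 0, 0], "grip": 5},
  {"delta_pos": [7.8, 4, 0.1], "twist": [0, 0, 0], "grip": 5},
  {"delta_pos": [7.8, 4, 0.1], "twist": [0, 0, 0], "grip": 8.3},
  {"delta_pos": [7.8, 4, 0.1], "twist": [0, 0, 0], "grip": 8.3},
  {"delta_pos": [7.8, 4, 0.1], "twist": [0, 0, 0], "grip": 8.3},
  {"delta_pos": [7.8, 4, 2], "twist": [0, 0, 0], "grip": 8.5},
])

```text
clock: 13.03
tool_pos: [549.0, -80.0, 23.8]
eef_rot: [-0.707, 0.707, 0.002, -0.002]
force: [-1.3, 1.4, 0.4]
grip_width: 1.003
gripper_force: 0.0
```

Emit:
send_rows([
  {"delta_pos": [0, 0, 4], "twist": [0, 0, 0], "grip": 8.5},
  {"delta_pos": [-2, -2, 8], "twist": [0, 0, 0], "grip": 8.5},
  {"delta_pos": [-4.5, -4.5, 10], "twist": [0, 0, 0], "grip": 8.5},
  {"delta_pos": [-6.5, -7.5, 10], "twist": [0, 0, 0], "grip": 8.5},
  {"delta_pos": [-7.9, -8.8, 10], "twist": [0, 0, 0], "grip": 8.5},
  {"delta_pos": [-7.9, -8.8, 10], "twist": [0, 0, 0], "grip": 8.5},
  {"delta_pos": [-7.9, -8.8, 10], "twist": [0, 0, 0], "grip": 8.5},
])

```text
clock: 13.62
tool_pos: [472.1, -168.5, 127.1]
eef_rot: [-0.706, 0.708, -0.0, 0.001]
force: [0.4, 0.4, 0.3]
grip_width: 0.999
gripper_force: 0.0
```

```bash
cat >> h.py <<'E'
def blobs(c,z=56):
    "full-visible blobs on bed/crate only"
    h=cv2.cvtColor(c['image'],cv2.COLOR_RGB2HSV)
    m=((h[...,0]<=11)&(h[...,1]>150)&(h[...,2]>90)).astype(np.uint8)
    m=cv2.morphologyEx(m,cv2.MORPH_OPEN,np.ones((5,5)))
    for k in cv2.findContours(m,cv2.RETR_EXTERNAL,cv2.CHAIN_APPROX_NONE)[0]:
        if cv2.contourArea(k)<400: continue
        P=ray(c,k.reshape(-1,2),z)[:,:2].astype(np.float32)
        (x,y),(w,L),a=cv2.minAreaRect(P); 
        a=a+90 if L>w else a
        M=cv2.moments(P.reshape(-1,1,2))
        if not(350<x<640 and -400<y<400): continue
        print('x%.0f y%.0f ang%.0f %.0fx%.0f'%(M['m10']/M['m00'],M['m01']/M['m00'],(a+90)%180-90,min(w,L),max(w,L)),'px',k.reshape(-1,2).mean(0).round().tolist())
E
python3 - <<'E'
from h import *
o=env.get_obs(); print(o['clock'],o['tool_pos'],o['grip_width'])
a=cap('wrist'); save(a,'w7.png'); blobs(a)
E
```

```text
13.6167 [ 472.06297936 -168.45634202  127.14861901] 0.998570018636477
x539 y-83 ang73 41x57 px [204.0, 293.0]
x471 y-170 ang-10 46x64 px [278.0, 203.0]
x558 y-193 ang90 47x61 px [175.0, 176.0]
x459 y-218 ang-10 46x62 px [295.0, 147.0]
x559 y-300 ang-7 43x66 px [161.0, 34.0]
```

Emit:
send_rows([
  {"delta_pos": [-0.1, -0.1, -3.5], "twist": [0, 0, -5], "grip": 8.5},
  {"delta_pos": [-0.1, -0.1, -7], "twist": [0, 0, -10], "grip": 8.5},
  {"delta_pos": [-0.1, -0.1, -10], "twist": [0, 0, -10], "grip": 8.5},
  {"delta_pos": [-0.1, -0.1, -11.5], "twist": [0, 0, -10], "grip": 8.5},
  {"delta_pos": [-0.1, -0.1, -12.1], "twist": [0, 0, -10], "grip": 8.5},
  {"delta_pos": [-0.1, -0.1, -12.1], "twist": [0, 0, -10], "grip": 8.5},
  {"delta_pos": [-0.1, -0.1, -12.1], "twist": [0, 0, -10], "grip": 5},
  {"delta_pos": [-0.1, -0.1, -12.1], "twist": [0, 0, -10], "grip": 5},
  {"delta_pos": [-0.1, -0.1, -12.1], "twist": [0, 0, -10], "grip": 5},
  {"delta_pos": [-0.1, -0.1, -12.1], "twist": [0, 0, -10], "grip": 5},
  {"delta_pos": [-0.1, -0.1, -12.1], "twist": [0, 0, -10], "grip": 5},
])

```text
clock: 14.58
tool_pos: [473.1, -168.5, 6.7]
eef_rot: [-0.643, 0.766, -0.001, 0.001]
force: [-0.4, 3.2, 7.6]
grip_width: 0.783
gripper_force: 45.9
```

Emit:
send_rows([
  {"delta_pos": [0, 0, 1.5], "twist": [0, 0, 0], "grip": 5},
  {"delta_pos": [-0.5, 1, 3], "twist": [0, 0, 4], "grip": 5},
  {"delta_pos": [-1.5, 3.5, 3], "twist": [0, 0, 7], "grip": 5},
  {"delta_pos": [-3, 6, 3], "twist": [0, 0, 10], "grip": 5},
  {"delta_pos": [-3.6, 7, 3], "twist": [0, 0, 10], "grip": 5},
  {"delta_pos": [-3.6, 7, 1.5], "twist": [0, 0, 10], "grip": 5},
  {"delta_pos": [-3.6, 7, 0.4], "twist": [0, 0, 10], "grip": 5},
  {"delta_pos": [-3.6, 7, 0.1], "twist": [0, 0, 10], "grip": 5},
  {"delta_pos": [-3.6, 7, 0.1], "twist": [0, 0, 10], "grip": 8.3},
  {"delta_pos": [-3.6, 7, 0.1], "twist": [0, 0, 10], "grip": 8.3},
  {"delta_pos": [-3.6, 7, 0.1], "twist": [0, 0, 10], "grip": 8.3},
  {"delta_pos": [-3.6, 7, 2], "twist": [0, 0, 10], "grip": 8.5},
])

```text
clock: 15.58
tool_pos: [433.9, -99.0, 23.5]
eef_rot: [-0.707, 0.707, 0.001, -0.002]
force: [-0.0, 0.4, -0.3]
grip_width: 0.995
gripper_force: 0.0
```

Emit:
send_rows([
  {"delta_pos": [0, 0, 4], "twist": [0, 0, 0], "grip": 8.5},
  {"delta_pos": [1, -3, 7], "twist": [0, 0, -5], "grip": 8.5},
  {"delta_pos": [2.3, -7, 9], "twist": [0, 0, -10], "grip": 8.5},
  {"delta_pos": [2.3, -10, 10], "twist": [0, 0, -10], "grip": 8.5},
  {"delta_pos": [2.3, -11.9, 10], "twist": [0, 0, -10], "grip": 8.5},
  {"delta_pos": [2.3, -11.9, 10], "twist": [0, 0, -10], "grip": 8.5},
  {"delta_pos": [2.3, -11.9, 10], "twist": [0, 0, -10], "grip": 8.5},
])

```text
clock: 16.17
tool_pos: [458.5, -218.7, 125.5]
eef_rot: [-0.642, 0.767, 0.0, 0.0]
force: [0.0, 0.0, 0.1]
grip_width: 0.994
gripper_force: 0.0
```

```bash
python3 - <<'E'
from h import *
o=env.get_obs(); print(o['clock'],o['tool_pos'],o['grip_width'])
a=cap('wrist'); blobs(a)
E
```

```text
16.1667 [ 458.53466834 -218.72943472  125.50774907] 0.9942663207373931
x545 y-100 ang14 32x55 px [214.0, 337.0]
x434 y-107 ang-10 55x66 px [323.0, 315.0]
x553 y-203 ang86 49x59 px [176.0, 248.0]
x461 y-230 ang8 32x65 px [274.0, 194.0]
x557 y-301 ang-6 42x68 px [137.0, 127.0]
```

Emit:
send_rows([
  {"delta_pos": [0, 0, -3.5], "twist": [0, 0, 0], "grip": 8.5},
  {"delta_pos": [0, 0, -7], "twist": [0, 0, 0], "grip": 8.5},
  {"delta_pos": [0, 0, -10], "twist": [0, 0, 0], "grip": 8.5},
  {"delta_pos": [0, 0, -11.5], "twist": [0, 0, 0], "grip": 8.5},
  {"delta_pos": [0, 0, -12], "twist": [0, 0, 0], "grip": 8.5},
  {"delta_pos": [0, 0, -12], "twist": [0, 0, 0], "grip": 8.5},
  {"delta_pos": [0, 0, -12], "twist": [0, 0, 0], "grip": 5},
  {"delta_pos": [0, 0, -12], "twist": [0, 0, 0], "grip": 5},
  {"delta_pos": [0, 0, -12], "twist": [0, 0, 0], "grip": 5},
  {"delta_pos": [0, 0, -12], "twist": [0, 0, 0], "grip": 5},
  {"delta_pos": [0, 0, -12], "twist": [0, 0, 0], "grip": 5},
])

```text
clock: 17.13
tool_pos: [460.1, -217.6, 7.0]
eef_rot: [-0.643, 0.766, -0.001, 0.001]
force: [-0.4, 2.7, 7.7]
grip_width: 0.756
gripper_force: 45.3
```

Emit:
send_rows([
  {"delta_pos": [0, 0, 1.5], "twist": [0, 0, 0], "grip": 5},
  {"delta_pos": [-0.5, -1, 3], "twist": [0, 0, 4], "grip": 5},
  {"delta_pos": [-1.5, -3.5, 3], "twist": [0, 0, 7], "grip": 5},
  {"delta_pos": [-2.4, -6, 3], "twist": [0, 0, 10], "grip": 5},
  {"delta_pos": [-2.4, -6.7, 3], "twist": [0, 0, 10], "grip": 5},
  {"delta_pos": [-2.4, -6.7, 1.5], "twist": [0, 0, 10], "grip": 5},
  {"delta_pos": [-2.4, -6.7, 0.4], "twist": [0, 0, 10], "grip": 5},
  {"delta_pos": [-2.4, -6.7, 0.1], "twist": [0, 0, 10], "grip": 5},
])

```text
clock: 17.8
tool_pos: [434.4, -285.0, 6.8]
eef_rot: [-0.707, 0.707, 0.0, -0.0]
force: [-10.4, 8.4, 38.4]
grip_width: 0.757
gripper_force: 49.5
```

c has touched down. I'll release, rise, and turn back toward an overview pose.

Emit:
send_rows([
  {"delta_pos": [0, 0, 0.3], "twist": [0, 0, 0], "grip": 8.3},
  {"delta_pos": [0, 0, 0.3], "twist": [0, 0, 0], "grip": 8.3},
  {"delta_pos": [0, 0, 0.3], "twist": [0, 0, 0], "grip": 8.3},
  {"delta_pos": [0, 0, 3], "twist": [0, 0, 0], "grip": 8.5},
  {"delta_pos": [0, 0, 7], "twist": [0, 0, -7], "grip": 8.5},
  {"delta_pos": [1, 2, 11], "twist": [0, 0, -14], "grip": 8.5},
  {"delta_pos": [2, 4, 15], "twist": [0, 0, -21], "grip": 8.5},
  {"delta_pos": [3, 6, 18], "twist": [0, 0, -28], "grip": 8.5},
  {"delta_pos": [3, 8, 21], "twist": [0, 0, -35], "grip": 8.5},
  {"delta_pos": [3, 10, 24], "twist": [0, 0, -42], "grip": 8.5},
  {"delta_pos": [3, 10, 24], "twist": [0, 0, -49], "grip": 8.5},
  {"delta_pos": [3, 10, 24], "twist": [0, 0, -56], "grip": 8.5},
])

```text
clock: 18.8
tool_pos: [466.2, -183.5, 249.2]
eef_rot: [-0.29, 0.957, -0.001, 0.003]
force: [-0.3, -0.1, -1.3]
grip_width: 0.997
gripper_force: 0.0
```

Emit:
send_rows([
  {"delta_pos": [0, 0, 0], "twist": [0, 0, -7], "grip": 8.5},
  {"delta_pos": [0, 0, 0], "twist": [0, 0, -14], "grip": 8.5},
  {"delta_pos": [0, 0, 0], "twist": [0, 0, -21], "grip": 8.5},
  {"delta_pos": [0, 0, 0], "twist": [0, 0, -28], "grip": 8.5},
  {"delta_pos": [0, 0, 0], "twist": [0, 0, -34], "grip": 8.5},
  {"delta_pos": [0, 0, 0], "twist": [0, 0, -34], "grip": 8.5},
])

```text
clock: 19.3
tool_pos: [464.8, -184.5, 246.6]
eef_rot: [0.002, 1.0, 0.0, 0.0]
force: [0.4, 0.9, -0.0]
grip_width: 0.993
gripper_force: 0.0
```

```bash
python3 - <<'E'
from h import *
o=env.get_obs(); print(o['clock'],o['tool_pos'],o['eef_rot'].round(3))
a=cap('wrist'); save(a,'w8.png'); blobs(a)
E
```

```text
19.3 [ 464.84497759 -184.48584991  246.61379357] [0.002 1.    0.    0.   ]
x556 y-191 ang90 48x61 px [272.0, 249.0]
x554 y-295 ang-4 44x68 px [192.0, 250.0]
x547 y-81 ang-5 44x64 px [356.0, 242.0]
x434 y-280 ang-0 48x61 px [197.0, 155.0]
x434 y-100 ang2 45x65 px [347.0, 154.0]
```

View pics/w8.png

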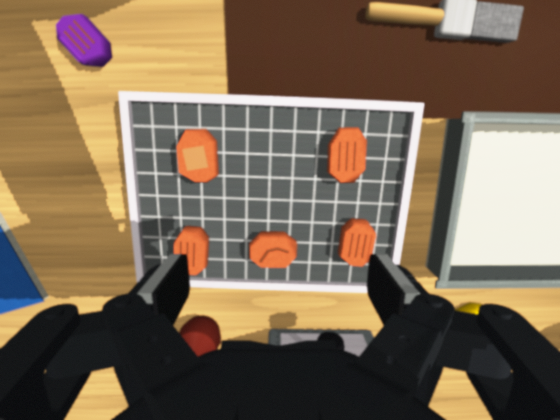

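All five sherds are flat and at least 104 mm apart, with px centres at (197,155), (347,154), (192,250), (272,249) and (356,242). Next, the knob.

Emit:
send_rows([
  {"delta_pos": [3.5, 1.1, -1], "twist": [0, 0, 0], "grip": 7},
  {"delta_pos": [7, 2.2, -2], "twist": [0, 0, 0], "grip": 7},
  {"delta_pos": [10.5, 3.3, -4], "twist": [0, 0, 0], "grip": 7},
  {"delta_pos": [14, 4.4, -6], "twist": [0, 0, 0], "grip": 7},
  {"delta_pos": [17.5, 5.5, -8], "twist": [0, 0, 0], "grip": 7},
  {"delta_pos": [21, 6.6, -9], "twist": [0, 0, 0], "grip": 7},
  {"delta_pos": [21.9, 6.9, -11], "twist": [0, 0, 0], "grip": 7},
  {"delta_pos": [21.9, 6.9, -12], "twist": [0, 0, 0], "grip": 7},
  {"delta_pos": [21.9, 6.9, -12], "twist": [0, 0, 0], "grip": 7},
  {"delta_pos": [21.9, 6.9, -12], "twist": [0, 0, 0], "grip": 7},
])

```text
clock: 20.18
tool_pos: [683.1, -115.9, 126.0]
eef_rot: [-0.001, 1.0, -0.0, -0.001]
force: [0.2, 0.5, 1.2]
grip_width: 0.821
gripper_force: 0.0
```

```bash
python3 - <<'E'
from h import *
o=env.get_obs(); T=o['tool_pos'];print(o['clock'],T,o['eef_rot'].round(3))
a=cap('wrist'); s=cap('side'); im=cv2.cvtColor(a['image'],cv2.COLOR_RGB2BGR)
p=proj(a,[[684,-116,85]])[0]; print('knob est',p)
cv2.drawMarker(im,tuple(int(v) for v in p),(0,255,0),0,14)
si=cv2.cvtColor(s['image'],cv2.COLOR_RGB2BGR); q=proj(s,[[684,-116,85]])[0]; cv2.drawMarker(si,tuple(int(v) for v in q),(0,255,0),0,5)
k=si[int(q[1])-40:int(q[1])+40,int(q[0])-50:int(q[0])+50]
h=np.hstack([im[100:400,150:410],cv2.resize(k,(375,300),interpolation=cv2.INTER_CUBIC)]); print(h.shape,q)
cv2.imwrite('pics/k.png',h)
E
```

```text
20.1833 [ 683.05520287 -115.90274349  126.00646172] [-0.001  1.    -0.    -0.001]
knob est [276.08839942 218.27455792]
(300, 635, 3) [252.22939631 184.4517478 ]
```

View pics/k.png

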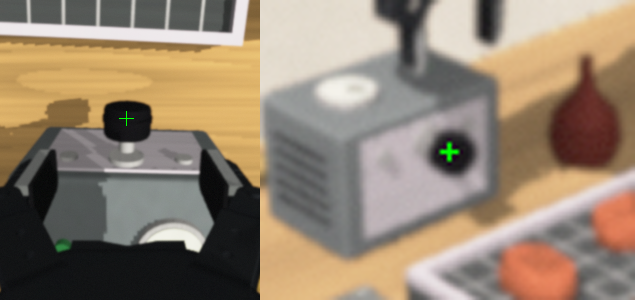

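The marker at (684,−116,85) sits on the knob head in both the wrist and side views. Descend and pinch.

Emit:
send_rows([
  {"delta_pos": [0, 0, -3], "twist": [0, 0, 0], "grip": 7},
  {"delta_pos": [0, 0, -5.5], "twist": [0, 0, 0], "grip": 7},
  {"delta_pos": [0, 0, -7.5], "twist": [0, 0, 0], "grip": 7},
  {"delta_pos": [0, 0, -8.5], "twist": [0, 0, 0], "grip": 7},
  {"delta_pos": [0, 0, -8.5], "twist": [0, 0, 0], "grip": 2.5},
  {"delta_pos": [0, 0, -8.5], "twist": [0, 0, 0], "grip": 2.5},
  {"delta_pos": [0, 0, -8.5], "twist": [0, 0, 0], "grip": 2.5},
  {"delta_pos": [0, 0, -8.5], "twist": [0, 0, 0], "grip": 2.5},
  {"delta_pos": [0, 0, -8.5], "twist": [0, 0, 0], "grip": 2.5},
  {"delta_pos": [0, 0, -8.5], "twist": [0, 0, 0], "grip": 2.5},
  {"delta_pos": [0, 0, -8.5], "twist": [0, 0, 0], "grip": 2.5},
], newtons=60)

```text
clock: 21.2
tool_pos: [685.1, -116.6, 44.1]
eef_rot: [-0.0, 1.0, -0.0, 0.002]
force: [-2.2, -3.9, 6.1]
grip_width: 0.397
gripper_force: 60.0
```

Emit:
send_rows([
  {"delta_pos": [-0.5, 0, 0], "twist": [0, 0, 0], "grip": 2.5},
  {"delta_pos": [-1, 0, 0], "twist": [0, 0, 0], "grip": 2.5},
  {"delta_pos": [-1.5, 0, 0], "twist": [0, 0, 0], "grip": 2.5},
  {"delta_pos": [-2, 0, 0], "twist": [0, 0, 0], "grip": 2.5},
  {"delta_pos": [-2.1, 0, 0], "twist": [0, 0, 0], "grip": 2.5},
  {"delta_pos": [-2.1, 0, 0], "twist": [0, 0, 0], "grip": 2.5},
])

```text
clock: 21.7
tool_pos: [665.1, -116.1, 44.1]
eef_rot: [-0.0, 1.0, -0.0, 0.003]
force: [0.8, -3.4, 8.4]
grip_width: 0.401
gripper_force: 62.1
```

```bash
python3 - <<'E'
from h import *
o=env.get_obs(); print(o['clock'],o['tool_pos'],o['force'],o['grip_width'],o['gripper_force'])
s=cap('side'); np.save('side_on.npy',s['image']); h=s['image'].astype(int).sum(2)
m=(h[160:210,225:280]<110); ys,xs=np.nonzero(m); print('dark centroid',xs.mean()+225,ys.mean()+160,m.sum(),'in:',proj(s,[684,-116,85]),'out:',proj(s,[664,-116,85]))
E
```

```text
21.7 [ 665.05556082 -116.12832998   44.1228013 ] [ 0.76479895 -3.39213973  8.36078536] 0.4009035283711502 62.10844159126282
dark centroid 258.0204081632653 172.78231292517006 147 in: [[252.22939631 184.4517478 ]] out: [[256.81907776 186.62236187]]
```

```bash
python3 - <<'E'
from h import *
s=cap('side'); w=cap('wrist')
i=cv2.cvtColor(s['image'],cv2.COLOR_RGB2BGR)
for p in ([684,-116,85],[664,-116,85]): cv2.circle(i,tuple(int(round(v)) for v in proj(s,p)[0]),0,(0,255,0),-1)
a=cv2.resize(i[140:225,190:310],(480,340),interpolation=cv2.INTER_CUBIC)
b=cv2.cvtColor(w['image'],cv2.COLOR_RGB2BGR)[100:400,150:410]; b=cv2.resize(b,(295,340))
cv2.imwrite('pics/k2.png',np.hstack([b,a]))
E
```

```text
(no output)
```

View pics/k2.png

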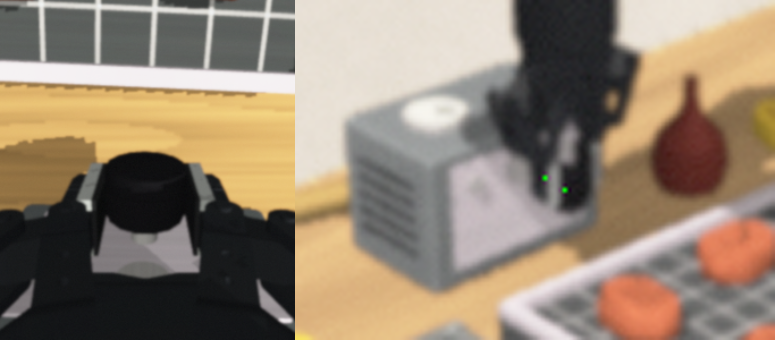

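The knob head is between the pads with more of its shaft showing, so it is out on its detent. I'll hold for over 6 s.

Emit:
send_rows([
  {"delta_pos": [0, 0, 0], "twist": [0, 0, 0], "grip": 2.5},
  {"delta_pos": [0, 0, 0], "twist": [0, 0, 0], "grip": 2.5},
  {"delta_pos": [0, 0, 0], "twist": [0, 0, 0], "grip": 2.5},
  {"delta_pos": [0, 0, 0], "twist": [0, 0, 0], "grip": 2.5},
  {"delta_pos": [0, 0, 0], "twist": [0, 0, 0], "grip": 2.5},
  {"delta_pos": [0, 0, 0], "twist": [0, 0, 0], "grip": 2.5},
  {"delta_pos": [0, 0, 0], "twist": [0, 0, 0], "grip": 2.5},
  {"delta_pos": [0, 0, 0], "twist": [0, 0, 0], "grip": 2.5},
  {"delta_pos": [0, 0, 0], "twist": [0, 0, 0], "grip": 2.5},
  {"delta_pos": [0, 0, 0], "twist": [0, 0, 0], "grip": 2.5},
  {"delta_pos": [0, 0, 0], "twist": [0, 0, 0], "grip": 2.5},
  {"delta_pos": [0, 0, 0], "twist": [0, 0, 0], "grip": 2.5},
])

```text
clock: 22.85
tool_pos: [665.0, -116.1, 44.1]
eef_rot: [-0.0, 1.0, -0.0, 0.002]
force: [0.2, -2.6, 9.7]
grip_width: 0.398
gripper_force: 62.3
```

Emit:
send_rows([
  {"delta_pos": [0, 0, 0], "twist": [0, 0, 0], "grip": 2.5},
  {"delta_pos": [0, 0, 0], "twist": [0, 0, 0], "grip": 2.5},
  {"delta_pos": [0, 0, 0], "twist": [0, 0, 0], "grip": 2.5},
  {"delta_pos": [0, 0, 0], "twist": [0, 0, 0], "grip": 2.5},
  {"delta_pos": [0, 0, 0], "twist": [0, 0, 0], "grip": 2.5},
  {"delta_pos": [0, 0, 0], "twist": [0, 0, 0], "grip": 2.5},
  {"delta_pos": [0, 0, 0], "twist": [0, 0, 0], "grip": 2.5},
  {"delta_pos": [0, 0, 0], "twist": [0, 0, 0], "grip": 2.5},
  {"delta_pos": [0, 0, 0], "twist": [0, 0, 0], "grip": 2.5},
  {"delta_pos": [0, 0, 0], "twist": [0, 0, 0], "grip": 2.5},
  {"delta_pos": [0, 0, 0], "twist": [0, 0, 0], "grip": 2.5},
  {"delta_pos": [0, 0, 0], "twist": [0, 0, 0], "grip": 2.5},
])

```text
clock: 23.85
tool_pos: [665.1, -116.1, 44.1]
eef_rot: [-0.0, 1.0, -0.0, 0.002]
force: [0.2, -3.3, 9.4]
grip_width: 0.399
gripper_force: 62.3
```

Emit:
send_rows([
  {"delta_pos": [0, 0, 0], "twist": [0, 0, 0], "grip": 2.5},
  {"delta_pos": [0, 0, 0], "twist": [0, 0, 0], "grip": 2.5},
  {"delta_pos": [0, 0, 0], "twist": [0, 0, 0], "grip": 2.5},
  {"delta_pos": [0, 0, 0], "twist": [0, 0, 0], "grip": 2.5},
  {"delta_pos": [0, 0, 0], "twist": [0, 0, 0], "grip": 2.5},
  {"delta_pos": [0, 0, 0], "twist": [0, 0, 0], "grip": 2.5},
  {"delta_pos": [0, 0, 0], "twist": [0, 0, 0], "grip": 2.5},
  {"delta_pos": [0, 0, 0], "twist": [0, 0, 0], "grip": 2.5},
  {"delta_pos": [0, 0, 0], "twist": [0, 0, 0], "grip": 2.5},
  {"delta_pos": [0, 0, 0], "twist": [0, 0, 0], "grip": 2.5},
  {"delta_pos": [0, 0, 0], "twist": [0, 0, 0], "grip": 2.5},
  {"delta_pos": [0, 0, 0], "twist": [0, 0, 0], "grip": 2.5},
])

```text
clock: 24.85
tool_pos: [665.1, -116.1, 44.1]
eef_rot: [-0.0, 1.0, -0.0, 0.002]
force: [0.6, -3.6, 9.7]
grip_width: 0.398
gripper_force: 62.3
```

Emit:
send_rows([
  {"delta_pos": [0, 0, 0], "twist": [0, 0, 0], "grip": 2.5},
  {"delta_pos": [0, 0, 0], "twist": [0, 0, 0], "grip": 2.5},
  {"delta_pos": [0, 0, 0], "twist": [0, 0, 0], "grip": 2.5},
  {"delta_pos": [0, 0, 0], "twist": [0, 0, 0], "grip": 2.5},
  {"delta_pos": [0, 0, 0], "twist": [0, 0, 0], "grip": 2.5},
  {"delta_pos": [0, 0, 0], "twist": [0, 0, 0], "grip": 2.5},
  {"delta_pos": [0, 0, 0], "twist": [0, 0, 0], "grip": 2.5},
  {"delta_pos": [0, 0, 0], "twist": [0, 0, 0], "grip": 2.5},
  {"delta_pos": [0, 0, 0], "twist": [0, 0, 0], "grip": 2.5},
  {"delta_pos": [0, 0, 0], "twist": [0, 0, 0], "grip": 2.5},
  {"delta_pos": [0, 0, 0], "twist": [0, 0, 0], "grip": 2.5},
  {"delta_pos": [0, 0, 0], "twist": [0, 0, 0], "grip": 2.5},
])

```text
clock: 25.85
tool_pos: [665.0, -116.1, 44.1]
eef_rot: [-0.0, 1.0, -0.0, 0.002]
force: [0.2, -4.3, 9.0]
grip_width: 0.397
gripper_force: 62.3
```

Emit:
send_rows([
  {"delta_pos": [0, 0, 0], "twist": [0, 0, 0], "grip": 2.5},
  {"delta_pos": [0, 0, 0], "twist": [0, 0, 0], "grip": 2.5},
  {"delta_pos": [0, 0, 0], "twist": [0, 0, 0], "grip": 2.5},
  {"delta_pos": [0, 0, 0], "twist": [0, 0, 0], "grip": 2.5},
  {"delta_pos": [0, 0, 0], "twist": [0, 0, 0], "grip": 2.5},
  {"delta_pos": [0, 0, 0], "twist": [0, 0, 0], "grip": 2.5},
  {"delta_pos": [0, 0, 0], "twist": [0, 0, 0], "grip": 2.5},
  {"delta_pos": [0, 0, 0], "twist": [0, 0, 0], "grip": 2.5},
  {"delta_pos": [0, 0, 0], "twist": [0, 0, 0], "grip": 2.5},
  {"delta_pos": [0, 0, 0], "twist": [0, 0, 0], "grip": 2.5},
  {"delta_pos": [0, 0, 0], "twist": [0, 0, 0], "grip": 2.5},
  {"delta_pos": [0, 0, 0], "twist": [0, 0, 0], "grip": 2.5},
])

```text
clock: 26.85
tool_pos: [665.0, -116.2, 44.1]
eef_rot: [-0.0, 1.0, -0.0, 0.002]
force: [0.3, -3.6, 10.2]
grip_width: 0.401
gripper_force: 62.3
```

Emit:
send_rows([
  {"delta_pos": [0, 0, 0], "twist": [0, 0, 0], "grip": 2.5},
  {"delta_pos": [0, 0, 0], "twist": [0, 0, 0], "grip": 2.5},
  {"delta_pos": [0, 0, 0], "twist": [0, 0, 0], "grip": 2.5},
  {"delta_pos": [0, 0, 0], "twist": [0, 0, 0], "grip": 2.5},
  {"delta_pos": [0, 0, 0], "twist": [0, 0, 0], "grip": 2.5},
  {"delta_pos": [0, 0, 0], "twist": [0, 0, 0], "grip": 2.5},
  {"delta_pos": [0, 0, 0], "twist": [0, 0, 0], "grip": 2.5},
  {"delta_pos": [0, 0, 0], "twist": [0, 0, 0], "grip": 2.5},
  {"delta_pos": [0, 0, 0], "twist": [0, 0, 0], "grip": 2.5},
  {"delta_pos": [0, 0, 0], "twist": [0, 0, 0], "grip": 2.5},
  {"delta_pos": [0, 0, 0], "twist": [0, 0, 0], "grip": 2.5},
  {"delta_pos": [0, 0, 0], "twist": [0, 0, 0], "grip": 2.5},
])

```text
clock: 27.85
tool_pos: [665.1, -116.1, 44.1]
eef_rot: [-0.0, 1.0, -0.0, 0.002]
force: [-0.1, -4.0, 10.1]
grip_width: 0.394
gripper_force: 62.3
```

Emit:
send_rows([
  {"delta_pos": [0, 0, 0], "twist": [0, 0, 0], "grip": 2.5},
  {"delta_pos": [0, 0, 0], "twist": [0, 0, 0], "grip": 2.5},
  {"delta_pos": [0, 0, 0], "twist": [0, 0, 0], "grip": 2.5},
  {"delta_pos": [0, 0, 0], "twist": [0, 0, 0], "grip": 2.5},
  {"delta_pos": [0, 0, 0], "twist": [0, 0, 0], "grip": 2.5},
  {"delta_pos": [0, 0, 0], "twist": [0, 0, 0], "grip": 2.5},
])

```text
clock: 28.35
tool_pos: [665.0, -116.1, 44.1]
eef_rot: [-0.0, 1.0, -0.0, 0.002]
force: [1.2, -3.4, 9.3]
grip_width: 0.397
gripper_force: 62.3
```

```bash
python3 - <<'E'
from h import *
o=env.get_obs(); print(o['clock'],o['tool_pos'],o['force'])
a=cap('wrist'); blobs(a); print('top'); blobs(cap('top'))
E
```

```text
28.35 [ 665.03573684 -116.11788636   44.08622712] [ 1.21515314 -3.42031417  9.29702045]
x563 y-188 ang90 44x65 px [133.0, 51.0]
x560 y-80 ang-5 42x47 px [350.0, 40.0]
top
```

Emit:
send_rows([
  {"delta_pos": [0.5, 0, 0], "twist": [0, 0, 0], "grip": 2.5},
  {"delta_pos": [1, 0, 0], "twist": [0, 0, 0], "grip": 2.5},
  {"delta_pos": [1.5, 0, 0], "twist": [0, 0, 0], "grip": 2.5},
  {"delta_pos": [2, 0, 0], "twist": [0, 0, 0], "grip": 2.5},
  {"delta_pos": [2.3, 0, 0], "twist": [0, 0, 0], "grip": 2.5},
  {"delta_pos": [2.3, 0, 0], "twist": [0, 0, 0], "grip": 2.5},
  {"delta_pos": [2.3, 0, 0], "twist": [0, 0, 0], "grip": 2.5},
  {"delta_pos": [2.3, 0, 0], "twist": [0, 0, 0], "grip": 2.5},
  {"delta_pos": [2.3, 0, 0], "twist": [0, 0, 0], "grip": 2.5},
  {"delta_pos": [2.3, 0, 0], "twist": [0, 0, 0], "grip": 2.5},
])

```text
clock: 29.28
tool_pos: [685.0, -116.6, 44.0]
eef_rot: [-0.0, 1.0, -0.001, -0.0]
force: [-8.6, -3.4, 16.0]
grip_width: 0.401
gripper_force: 63.2
```

The knob is seated: the tool is back at x=685 and pressing on the stop. I'll release and go to the overview.

Emit:
send_rows([
  {"delta_pos": [-0.2, 0, 0], "twist": [0, 0, 0], "grip": 7},
  {"delta_pos": [-0.2, 0, 0], "twist": [0, 0, 0], "grip": 7},
  {"delta_pos": [-0.2, 0, 0], "twist": [0, 0, 0], "grip": 7},
  {"delta_pos": [-0.2, 0, 0], "twist": [0, 0, 0], "grip": 7},
  {"delta_pos": [-0.2, 0, 3], "twist": [0, 0, 0], "grip": 7},
  {"delta_pos": [-0.2, 0, 7], "twist": [0, 0, 0], "grip": 7},
  {"delta_pos": [-2, -0.5, 11], "twist": [0, 0, 0], "grip": 7},
  {"delta_pos": [-5.5, -1.5, 13], "twist": [0, 0, 0], "grip": 7},
  {"delta_pos": [-9, -3, 15], "twist": [0, 0, 0], "grip": 7},
  {"delta_pos": [-13, -4, 17], "twist": [0, 0, 0], "grip": 7},
  {"delta_pos": [-17, -5, 19], "twist": [0, 0, 0], "grip": 7},
  {"delta_pos": [-20, -6, 20], "twist": [0, 0, 0], "grip": 7},
])

```text
clock: 30.28
tool_pos: [487.3, -174.9, 241.5]
eef_rot: [-0.0, 1.0, 0.0, 0.0]
force: [-0.1, -1.6, -0.1]
grip_width: 0.82
gripper_force: 0.0
```

Emit:
send_rows([
  {"delta_pos": [-2, 0, 0], "twist": [0, 0, 0], "grip": 7},
  {"delta_pos": [-2, 0, 0], "twist": [0, 0, 0], "grip": 7},
  {"delta_pos": [-2, 0, 0], "twist": [0, 0, 0], "grip": 7},
])

```text
clock: 30.53
tool_pos: [468.0, -174.8, 241.4]
eef_rot: [0.0, 1.0, 0.0, 0.001]
force: [-0.7, 0.0, -0.1]
grip_width: 0.818
gripper_force: 0.0
```

```bash
python3 - <<'E'
from h import *
o=env.get_obs(); print(o['clock'],o['tool_pos'],o['force'])
a=cap('wrist'); blobs(a)
print('knob in/out px',proj(a,[[684,-116,85],[664,-116,85]]).round(0).tolist())
g=a['image'].astype(int).sum(2); print('dark rows in knob col:',[(r,int(g[r,330])) for r in range(300,350,3)])
E
```

```text
30.5333 [ 467.98084543 -174.84782772  241.36817962] [-0.6968707   0.03682462 -0.07957424]
x556 y-191 ang-90 49x61 px [265.0, 249.0]
x549 y-300 ang-56 40x63 px [180.0, 244.0]
x544 y-83 ang-5 43x63 px [349.0, 241.0]
x433 y-278 ang-0 49x61 px [187.0, 153.0]
x434 y-100 ang0 45x64 px [340.0, 152.0]
knob in/out px [[321.0, 347.0], [322.0, 334.0]]
dark rows in knob col: [(300, 519), (303, 540), (306, 528), (309, 534), (312, 539), (315, 537), (318, 556), (321, 556), (324, 546), (327, 516), (330, 298), (333, 220), (336, 93), (339, 53), (342, 69), (345, 68), (348, 65)]
```

Knob verified in: its front edge is at row 336, and out would be about 326. Now packing, with sherd 1 at (434,−100).

Emit:
send_rows([
  {"delta_pos": [-1, 2, -3], "twist": [0, 0, 0], "grip": 7},
  {"delta_pos": [-2, 4, -6.5], "twist": [0, 0, 0], "grip": 7},
  {"delta_pos": [-3.4, 6, -9.5], "twist": [0, 0, 0], "grip": 7},
  {"delta_pos": [-3.4, 7.5, -13], "twist": [0, 0, 0], "grip": 7},
  {"delta_pos": [-3.4, 7.5, -17], "twist": [0, 0, 0], "grip": 7},
  {"delta_pos": [-3.4, 7.5, -20.5], "twist": [0, 0, 0], "grip": 7},
  {"delta_pos": [-3.4, 7.5, -22.5], "twist": [0, 0, 0], "grip": 7},
  {"delta_pos": [-3.4, 7.5, -23.4], "twist": [0, 0, 0], "grip": 7},
  {"delta_pos": [-3.4, 7.5, -23.4], "twist": [0, 0, 0], "grip": 7},
  {"delta_pos": [-3.4, 7.5, -23.4], "twist": [0, 0, 0], "grip": 3.5},
  {"delta_pos": [-3.4, 7.5, -23.4], "twist": [0, 0, 0], "grip": 3.5},
  {"delta_pos": [-3.4, 7.5, -23.4], "twist": [0, 0, 0], "grip": 3.5},
], newtons=45)

```text
clock: 31.58
tool_pos: [435.6, -99.6, 7.3]
eef_rot: [-0.0, 1.0, 0.0, 0.001]
force: [-0.9, -0.6, -2.1]
grip_width: 0.523
gripper_force: 46.3
```

Emit:
send_rows([
  {"delta_pos": [0, 0, 0], "twist": [0, 0, 0], "grip": 3.5},
  {"delta_pos": [0, 0, 0], "twist": [0, 0, 0], "grip": 3.5},
])

```text
clock: 31.75
tool_pos: [435.0, -99.7, 7.0]
eef_rot: [0.0, 1.0, 0.0, 0.001]
force: [-0.1, 0.0, 0.3]
grip_width: 0.521
gripper_force: 46.6
```

Emit:
send_rows([
  {"delta_pos": [0, 0, 3], "twist": [0, 0, 0], "grip": 3.5},
  {"delta_pos": [0, 0, 7], "twist": [0, 0, 0], "grip": 3.5},
  {"delta_pos": [0.5, 4, 7.5], "twist": [0, 0, 0], "grip": 3.5},
  {"delta_pos": [0.5, 8, 7.5], "twist": [0, 0, 0], "grip": 3.5},
  {"delta_pos": [1, 12, 7.5], "twist": [0, 0, 0], "grip": 3.5},
  {"delta_pos": [1, 16, 7.5], "twist": [0, 0, 0], "grip": 3.5},
  {"delta_pos": [1.5, 20, 7.5], "twist": [0, 0, 0], "grip": 3.5},
  {"delta_pos": [1.5, 24, 7.5], "twist": [0, 0, 0], "grip": 3.5},
  {"delta_pos": [1.5, 28, 7.5], "twist": [0, 0, 0], "grip": 3.5},
  {"delta_pos": [1.5, 32, 7.5], "twist": [0, 0, 0], "grip": 3.5},
  {"delta_pos": [1.5, 36, 7.5], "twist": [0, 0, 0], "grip": 3.5},
  {"delta_pos": [1.5, 37, 7.5], "twist": [0, 0, 0], "grip": 3.5},
])

```text
clock: 32.75
tool_pos: [450.2, 275.6, 82.1]
eef_rot: [-0.002, 1.0, 0.001, 0.001]
force: [1.1, 0.8, -0.9]
grip_width: 0.527
gripper_force: 47.4
```

Emit:
send_rows([
  {"delta_pos": [0, 0, 0], "twist": [0, 0, 0], "grip": 3.5},
  {"delta_pos": [0, 0, -3], "twist": [0, 0, 0], "grip": 3.5},
  {"delta_pos": [0, 0, -6.5], "twist": [0, 0, 0], "grip": 3.5},
  {"delta_pos": [0, 0, -8.5], "twist": [0, 0, 0], "grip": 3.5},
  {"delta_pos": [0, 0, -9.4], "twist": [0, 0, 0], "grip": 3.5},
  {"delta_pos": [0, 0, -9.6], "twist": [0, 0, 0], "grip": 3.5},
  {"delta_pos": [0, 0, -9.6], "twist": [0, 0, 0], "grip": 3.5},
])

```text
clock: 33.33
tool_pos: [449.7, 269.8, -14.3]
eef_rot: [0.0, 1.0, -0.0, -0.0]
force: [-0.3, -0.0, -1.7]
grip_width: 0.529
gripper_force: 47.3
```

Emit:
send_rows([
  {"delta_pos": [0, 0, -0.2], "twist": [0, 0, 0], "grip": 3.5},
  {"delta_pos": [0, 0, -0.2], "twist": [0, 0, 0], "grip": 6.3},
  {"delta_pos": [0, 0, -0.2], "twist": [0, 0, 0], "grip": 6.3},
  {"delta_pos": [0, 0, 0], "twist": [0, 0, 0], "grip": 6.3},
  {"delta_pos": [0, 0, 3], "twist": [0, 0, 0], "grip": 6.3},
  {"delta_pos": [0, 0, 7], "twist": [0, 0, 0], "grip": 6.3},
  {"delta_pos": [0, 0, 11], "twist": [0, 0, 0], "grip": 7},
  {"delta_pos": [1.5, -3.7, 14], "twist": [0, 0, 0], "grip": 7},
  {"delta_pos": [2.5, -7.5, 15], "twist": [0, 0, 0], "grip": 7},
  {"delta_pos": [3.5, -11.5, 16], "twist": [0, 0, 0], "grip": 7},
  {"delta_pos": [4.5, -15.5, 16], "twist": [0, 0, 0], "grip": 7},
  {"delta_pos": [5.5, -19.5, 16], "twist": [0, 0, 0], "grip": 7},
])

```text
clock: 34.33
tool_pos: [503.8, 80.0, 147.7]
eef_rot: [-0.001, 1.0, 0.001, 0.002]
force: [0.3, 0.3, -0.0]
grip_width: 0.816
gripper_force: 0.0
```

Emit:
send_rows([
  {"delta_pos": [1, -4, 0], "twist": [0, 0, 0], "grip": 7},
  {"delta_pos": [2, -8, 0], "twist": [0, 0, 0], "grip": 7},
  {"delta_pos": [3, -12, 0], "twist": [0, 0, 0], "grip": 7},
  {"delta_pos": [3.9, -15.8, 0], "twist": [0, 0, 0], "grip": 7},
  {"delta_pos": [3.9, -15.8, 0], "twist": [0, 0, 0], "grip": 7},
  {"delta_pos": [3.9, -15.8, 0], "twist": [0, 0, 0], "grip": 7},
])

```text
clock: 34.83
tool_pos: [542.0, -79.0, 145.8]
eef_rot: [0.002, 1.0, -0.0, 0.0]
force: [0.1, 0.9, 0.3]
grip_width: 0.825
gripper_force: 0.0
```

```bash
python3 - <<'E'
from h import *
o=env.get_obs(); print(o['clock'],o['tool_pos'],o['force'])
a=cap('wrist'); blobs(a); print('top z32'); blobs(cap('top'),32)
E
```

```text
34.8333 [542.02954278 -79.00151858 145.80517703] [0.08463443 0.91908265 0.25513269]
x559 y-297 ang-6 46x67 px [46.0, 218.0]
x541 y-142 ang90 46x63 px [208.0, 200.0]
x549 y-78 ang-6 42x62 px [278.0, 207.0]
x436 y-274 ang0 59x63 px [42.0, 78.0]
top z32
```

The knock has happened: d is now at (541,−142), next to the sherd at (549,−78). I'll take the two right-hand sherds first.

Emit:
send_rows([
  {"delta_pos": [0.3, -4, 0], "twist": [0, 0, 0], "grip": 7},
  {"delta_pos": [0.6, -8, 0], "twist": [0, 0, 0], "grip": 7},
  {"delta_pos": [0.9, -12, 0], "twist": [0, 0, 0], "grip": 7},
  {"delta_pos": [1.2, -16, -1], "twist": [0, 0, 0], "grip": 7},
  {"delta_pos": [1.4, -20, -2], "twist": [0, 0, 0], "grip": 7},
  {"delta_pos": [1.4, -21.9, -2], "twist": [0, 0, 0], "grip": 7},
  {"delta_pos": [1.4, -21.9, -2], "twist": [0, 0, 0], "grip": 7},
])

```text
clock: 35.52
tool_pos: [555.7, -297.7, 124.5]
eef_rot: [0.001, 1.0, -0.0, -0.001]
force: [0.7, 0.3, -0.4]
grip_width: 0.818
gripper_force: 0.0
```

```bash
python3 - <<'E'
from h import *
o=env.get_obs(); print(o['clock'],o['tool_pos'],o['force'])
a=cap('wrist'); blobs(a)
E
```

```text
35.5167 [ 555.72565777 -297.65903728  124.48235168] [ 0.72920666  0.32865435 -0.37876696]
x559 y-302 ang-7 42x65 px [272.0, 210.0]
x541 y-148 ang-90 45x69 px [455.0, 190.0]
x548 y-83 ang-6 52x61 px [527.0, 198.0]
x436 y-283 ang0 46x62 px [296.0, 50.0]
```

Emit:
send_rows([
  {"delta_pos": [0.1, -0.3, -3.5], "twist": [0, 0, -7], "grip": 7},
  {"delta_pos": [0.1, -0.3, -7], "twist": [0, 0, -7], "grip": 7},
  {"delta_pos": [0.1, -0.3, -10], "twist": [0, 0, -7], "grip": 7},
  {"delta_pos": [0.1, -0.3, -11.5], "twist": [0, 0, -7], "grip": 7},
  {"delta_pos": [0.1, -0.3, -11.7], "twist": [0, 0, -7], "grip": 7},
  {"delta_pos": [0.1, -0.3, -11.7], "twist": [0, 0, -7], "grip": 7},
  {"delta_pos": [0.1, -0.3, -11.7], "twist": [0, 0, -7], "grip": 3.5},
  {"delta_pos": [0.1, -0.3, -11.7], "twist": [0, 0, -7], "grip": 3.5},
  {"delta_pos": [0.1, -0.3, -11.7], "twist": [0, 0, -7], "grip": 3.5},
  {"delta_pos": [0.1, -0.3, -11.7], "twist": [0, 0, -7], "grip": 3.5},
  {"delta_pos": [0.1, -0.3, -11.7], "twist": [0, 0, -7], "grip": 3.5},
])

```text
clock: 36.48
tool_pos: [558.8, -298.8, 10.9]
eef_rot: [0.061, 0.998, -0.0, 0.002]
force: [-0.7, 3.4, 6.7]
grip_width: 0.5
gripper_force: 46.8
```

Emit:
send_rows([
  {"delta_pos": [0, 0, 3], "twist": [0, 0, 0], "grip": 3.5},
  {"delta_pos": [0, 0, 7], "twist": [0, 0, 0], "grip": 3.5},
  {"delta_pos": [0, 4, 7.5], "twist": [0, 0, 3], "grip": 3.5},
  {"delta_pos": [0, 8, 7.5], "twist": [0, 0, 7], "grip": 3.5},
  {"delta_pos": [0, 12, 7.5], "twist": [0, 0, 7], "grip": 3.5},
  {"delta_pos": [0, 16, 7.5], "twist": [0, 0, 7], "grip": 3.5},
  {"delta_pos": [-0.5, 20, 7.5], "twist": [0, 0, 7], "grip": 3.5},
  {"delta_pos": [-0.5, 24, 7.5], "twist": [0, 0, 7], "grip": 3.5},
  {"delta_pos": [-0.5, 28, 7.5], "twist": [0, 0, 7], "grip": 3.5},
  {"delta_pos": [-1, 32, 7.5], "twist": [0, 0, 7], "grip": 3.5},
  {"delta_pos": [-1, 36, 7.5], "twist": [0, 0, 7], "grip": 3.5},
  {"delta_pos": [-1.2, 40, 7.5], "twist": [0, 0, 7], "grip": 3.5},
])

```text
clock: 37.48
tool_pos: [544.8, 103.4, 84.6]
eef_rot: [0.0, 1.0, 0.001, 0.001]
force: [0.9, -0.5, -0.6]
grip_width: 0.501
gripper_force: 46.5
```

Emit:
send_rows([
  {"delta_pos": [0, 4, 0], "twist": [0, 0, 0], "grip": 3.5},
  {"delta_pos": [0, 8, 0], "twist": [0, 0, 0], "grip": 3.5},
  {"delta_pos": [0, 9.6, 0], "twist": [0, 0, 0], "grip": 3.5},
  {"delta_pos": [0, 9.6, -2], "twist": [0, 0, 0], "grip": 3.5},
  {"delta_pos": [0, 9.6, -5.5], "twist": [0, 0, 0], "grip": 3.5},
  {"delta_pos": [0, 9.6, -8], "twist": [0, 0, 0], "grip": 3.5},
  {"delta_pos": [0, 9.6, -9.2], "twist": [0, 0, 0], "grip": 3.5},
  {"delta_pos": [0, 9.6, -9.7], "twist": [0, 0, 0], "grip": 3.5},
  {"delta_pos": [0, 9.6, -9.7], "twist": [0, 0, 0], "grip": 3.5},
])

```text
clock: 38.23
tool_pos: [544.5, 197.1, -12.7]
eef_rot: [-0.0, 1.0, -0.0, -0.0]
force: [0.2, 0.1, -0.4]
grip_width: 0.498
gripper_force: 46.5
```

Emit:
send_rows([
  {"delta_pos": [0, 0, -0.1], "twist": [0, 0, 0], "grip": 3.5},
  {"delta_pos": [0, 0, -0.1], "twist": [0, 0, 0], "grip": 6.3},
  {"delta_pos": [0, 0, -0.1], "twist": [0, 0, 0], "grip": 6.3},
  {"delta_pos": [0, 0, 0], "twist": [0, 0, 0], "grip": 6.3},
  {"delta_pos": [0, 0, 3], "twist": [0, 0, 0], "grip": 6.3},
  {"delta_pos": [0, 0, 7], "twist": [0, 0, 0], "grip": 6.3},
  {"delta_pos": [0, 0, 11], "twist": [0, 0, 0], "grip": 7},
  {"delta_pos": [-1, -4, 12], "twist": [0, 0, 0], "grip": 7},
  {"delta_pos": [-2, -8, 13], "twist": [0, 0, 0], "grip": 7},
  {"delta_pos": [-3, -12, 14], "twist": [0, 0, 0], "grip": 7},
  {"delta_pos": [-4, -16, 14], "twist": [0, 0, 0], "grip": 7},
  {"delta_pos": [-5, -20, 14], "twist": [0, 0, 0], "grip": 7},
])

```text
clock: 39.23
tool_pos: [495.1, -2.8, 127.7]
eef_rot: [-0.0, 1.0, 0.0, 0.001]
force: [1.3, -0.4, -0.9]
grip_width: 0.823
gripper_force: 0.0
```

Emit:
send_rows([
  {"delta_pos": [-1, -4, 0], "twist": [0, 0, 0], "grip": 7},
  {"delta_pos": [-2, -8, 0], "twist": [0, 0, 0], "grip": 7},
  {"delta_pos": [-3, -12, 0], "twist": [0, 0, 0], "grip": 7},
  {"delta_pos": [-4, -16, 0], "twist": [0, 0, 0], "grip": 7},
  {"delta_pos": [-5, -20, 0], "twist": [0, 0, 0], "grip": 7},
  {"delta_pos": [-5.9, -24, 0], "twist": [0, 0, 0], "grip": 7},
  {"delta_pos": [-5.9, -27.7, 0], "twist": [0, 0, 0], "grip": 7},
  {"delta_pos": [-5.9, -27.7, 0], "twist": [0, 0, 0], "grip": 7},
  {"delta_pos": [-5.9, -27.7, 0], "twist": [0, 0, 0], "grip": 7},
])

```text
clock: 39.98
tool_pos: [435.6, -280.5, 126.3]
eef_rot: [0.002, 1.0, -0.0, -0.0]
force: [-0.3, 0.4, -0.0]
grip_width: 0.821
gripper_force: 0.0
```

```bash
python3 - <<'E'
from h import *
o=env.get_obs(); print(o['clock'],o['tool_pos'],o['force'])
a=cap('wrist'); blobs(a)
E
```

```text
39.9833 [ 435.63833003 -280.46781589  126.31111075] [-0.25568569  0.35556741 -0.04841646]
x520 y-138 ang54 16x43 px [429.0, 293.0]
x525 y-80 ang57 22x61 px [488.0, 298.0]
x432 y-283 ang-0 46x63 px [274.0, 202.0]
```

Emit:
send_rows([
  {"delta_pos": [-0.3, -0.2, -3.5], "twist": [0, 0, 0], "grip": 7},
  {"delta_pos": [-0.3, -0.2, -7], "twist": [0, 0, 0], "grip": 7},
  {"delta_pos": [-0.3, -0.2, -10], "twist": [0, 0, 0], "grip": 7},
  {"delta_pos": [-0.3, -0.2, -11.5], "twist": [0, 0, 0], "grip": 7},
  {"delta_pos": [-0.3, -0.2, -11.8], "twist": [0, 0, 0], "grip": 7},
  {"delta_pos": [-0.3, -0.2, -11.8], "twist": [0, 0, 0], "grip": 7},
  {"delta_pos": [-0.3, -0.2, -11.8], "twist": [0, 0, 0], "grip": 3.5},
  {"delta_pos": [-0.3, -0.2, -11.8], "twist": [0, 0, 0], "grip": 3.5},
  {"delta_pos": [-0.3, -0.2, -11.8], "twist": [0, 0, 0], "grip": 3.5},
  {"delta_pos": [-0.3, -0.2, -11.8], "twist": [0, 0, 0], "grip": 3.5},
  {"delta_pos": [-0.3, -0.2, -11.8], "twist": [0, 0, 0], "grip": 3.5},
])

```text
clock: 40.95
tool_pos: [434.9, -280.6, 10.3]
eef_rot: [-0.0, 1.0, -0.0, 0.002]
force: [-0.2, 2.4, 6.4]
grip_width: 0.55
gripper_force: 47.0
```

Emit:
send_rows([
  {"delta_pos": [0, 0, 3], "twist": [0, 0, 0], "grip": 3.5},
  {"delta_pos": [0, 0, 7], "twist": [0, 0, 0], "grip": 3.5},
  {"delta_pos": [1, 4, 7.5], "twist": [0, 0, 0], "grip": 3.5},
  {"delta_pos": [2, 8, 7.5], "twist": [0, 0, 0], "grip": 3.5},
  {"delta_pos": [3, 12, 7.5], "twist": [0, 0, 0], "grip": 3.5},
  {"delta_pos": [4, 16, 7.5], "twist": [0, 0, 0], "grip": 3.5},
  {"delta_pos": [5, 20, 7.5], "twist": [0, 0, 0], "grip": 3.5},
  {"delta_pos": [6, 24, 7.5], "twist": [0, 0, 0], "grip": 3.5},
  {"delta_pos": [7, 28, 7.5], "twist": [0, 0, 0], "grip": 3.5},
  {"delta_pos": [8, 32, 7.5], "twist": [0, 0, 0], "grip": 3.5},
  {"delta_pos": [10, 35, 7.5], "twist": [0, 0, 0], "grip": 3.5},
  {"delta_pos": [11.2, 38.2, 7.5], "twist": [0, 0, 0], "grip": 3.5},
])

```text
clock: 41.95
tool_pos: [546.6, 104.1, 84.7]
eef_rot: [-0.001, 1.0, 0.001, 0.001]
force: [0.6, -0.9, -0.8]
grip_width: 0.543
gripper_force: 47.3
```

Emit:
send_rows([
  {"delta_pos": [0, 0, 0], "twist": [0, 0, 0], "grip": 3.5},
  {"delta_pos": [0, 0, 0], "twist": [0, 0, 0], "grip": 3.5},
  {"delta_pos": [0, 0, -3.5], "twist": [0, 0, 0], "grip": 3.5},
  {"delta_pos": [0, 0, -7], "twist": [0, 0, 0], "grip": 3.5},
  {"delta_pos": [0, 0, -9], "twist": [0, 0, 0], "grip": 3.5},
  {"delta_pos": [0, 0, -9.7], "twist": [0, 0, 0], "grip": 3.5},
  {"delta_pos": [0, 0, -9.7], "twist": [0, 0, 0], "grip": 3.5},
])

```text
clock: 42.53
tool_pos: [544.3, 100.2, -13.5]
eef_rot: [0.0, 1.0, -0.001, -0.001]
force: [0.4, 1.5, -0.5]
grip_width: 0.544
gripper_force: 49.1
```

Emit:
send_rows([
  {"delta_pos": [0, 0, -0.1], "twist": [0, 0, 0], "grip": 6.2},
  {"delta_pos": [0, 0, -0.1], "twist": [0, 0, 0], "grip": 6.2},
  {"delta_pos": [0, 0, 0], "twist": [0, 0, 0], "grip": 6.2},
  {"delta_pos": [0, 0, 3], "twist": [0, 0, 0], "grip": 6.2},
  {"delta_pos": [0, 0, 7], "twist": [0, 0, 0], "grip": 6.2},
  {"delta_pos": [0, 0, 11], "twist": [0, 0, 7], "grip": 7},
  {"delta_pos": [0, -4, 12], "twist": [0, 0, 14], "grip": 7},
  {"delta_pos": [0, -8, 13], "twist": [0, 0, 21], "grip": 7},
  {"delta_pos": [0, -12, 14], "twist": [0, 0, 28], "grip": 7},
  {"delta_pos": [0, -16, 14], "twist": [0, 0, 35], "grip": 7},
  {"delta_pos": [0, -20, 14], "twist": [0, 0, 42], "grip": 7},
  {"delta_pos": [-0.4, -24, 14], "twist": [0, 0, 49], "grip": 7},
])

```text
clock: 43.53
tool_pos: [542.8, -126.5, 127.7]
eef_rot: [-0.397, 0.918, -0.0, 0.001]
force: [1.4, 1.0, -0.2]
grip_width: 0.822
gripper_force: 0.0
```

Emit:
send_rows([
  {"delta_pos": [0, -0.5, 0], "twist": [0, 0, 7], "grip": 7},
  {"delta_pos": [0, -0.5, 0], "twist": [0, 0, 14], "grip": 7},
  {"delta_pos": [0, -0.5, 0], "twist": [0, 0, 21], "grip": 7},
  {"delta_pos": [0, -0.5, 0], "twist": [0, 0, 28], "grip": 7},
  {"delta_pos": [0, -0.5, 0], "twist": [0, 0, 35], "grip": 7},
  {"delta_pos": [0, -0.5, 0], "twist": [0, 0, 41], "grip": 7},
  {"delta_pos": [0, -0.5, 0], "twist": [0, 0, 41], "grip": 7},
])

```text
clock: 44.12
tool_pos: [542.5, -129.9, 127.0]
eef_rot: [-0.693, 0.721, -0.0, 0.0]
force: [-0.7, 0.3, 0.5]
grip_width: 0.824
gripper_force: 0.0
```

```bash
python3 - <<'E'
from h import *
o=env.get_obs(); print(o['clock'],o['tool_pos'],o['eef_rot'].round(3))
a=cap('wrist'); blobs(a)
E
```

```text
44.1167 [ 542.51058865 -129.94488651  127.00558081] [-0.693  0.721 -0.     0.   ]
x551 y-83 ang-5 48x60 px [271.0, 256.0]
x543 y-146 ang89 44x62 px [276.0, 185.0]
```

Emit:
send_rows([
  {"delta_pos": [0, -1.6, -3.5], "twist": [0, 0, 2], "grip": 7},
  {"delta_pos": [0, -1.6, -7], "twist": [0, 0, 2], "grip": 7},
  {"delta_pos": [0, -1.6, -10], "twist": [0, 0, 2], "grip": 7},
  {"delta_pos": [0, -1.6, -11.5], "twist": [0, 0, 2], "grip": 7},
  {"delta_pos": [0, -1.6, -11.8], "twist": [0, 0, 2], "grip": 7},
  {"delta_pos": [0, -1.6, -11.8], "twist": [0, 0, 2], "grip": 7},
  {"delta_pos": [0, -1.6, -11.8], "twist": [0, 0, 2], "grip": 3.5},
  {"delta_pos": [0, -1.6, -11.8], "twist": [0, 0, 2], "grip": 3.5},
  {"delta_pos": [0, -1.6, -11.8], "twist": [0, 0, 2], "grip": 3.5},
  {"delta_pos": [0, -1.6, -11.8], "twist": [0, 0, 2], "grip": 3.5},
  {"delta_pos": [0, -1.6, -11.8], "twist": [0, 0, 2], "grip": 3.5},
])

```text
clock: 45.08
tool_pos: [544.1, -145.7, 10.3]
eef_rot: [-0.704, 0.711, -0.001, 0.001]
force: [0.1, 1.5, 6.7]
grip_width: 0.523
gripper_force: 46.9
```

Emit:
send_rows([
  {"delta_pos": [0, 0, 3], "twist": [0, 0, 0], "grip": 3.5},
  {"delta_pos": [0, 0, 7], "twist": [0, 0, 0], "grip": 3.5},
  {"delta_pos": [-1, 4, 7.5], "twist": [0, 0, 0], "grip": 3.5},
  {"delta_pos": [-2, 8, 7.5], "twist": [0, 0, 0], "grip": 3.5},
  {"delta_pos": [-3, 12, 7.5], "twist": [0, 0, 0], "grip": 3.5},
  {"delta_pos": [-4.5, 15.5, 7.5], "twist": [0, 0, 0], "grip": 3.5},
  {"delta_pos": [-6, 19, 7.5], "twist": [0, 0, 0], "grip": 3.5},
  {"delta_pos": [-7.5, 22.5, 7.5], "twist": [0, 0, 0], "grip": 3.5},
  {"delta_pos": [-9, 26, 7.5], "twist": [0, 0, 0], "grip": 3.5},
  {"delta_pos": [-9.3, 29.6, 7.5], "twist": [0, 0, 0], "grip": 3.5},
  {"delta_pos": [-9.3, 29.6, 7.5], "twist": [0, 0, 0], "grip": 3.5},
  {"delta_pos": [-9.3, 29.6, 7.5], "twist": [0, 0, 0], "grip": 3.5},
])

```text
clock: 46.08
tool_pos: [449.4, 152.3, 84.1]
eef_rot: [-0.705, 0.709, 0.0, 0.001]
force: [-0.1, 0.3, -0.9]
grip_width: 0.524
gripper_force: 46.8
```

```bash
python3 - <<'E'
from h import *
o=env.get_obs(); print(o['clock'],o['tool_pos'],o['eef_rot'].round(3),o['gripper_force'])
a=cap('wrist'); blobs(a,32)
E
```

```text
46.0833 [449.3783044  152.32541908  84.09118286] [-0.705  0.709  0.     0.001] 46.80173993110657
x545 y194 ang2 46x65 px [163.0, 258.0]
x450 y210 ang90 75x136 px [278.0, 276.0]
x540 y101 ang-0 44x65 px [156.0, 145.0]
```

Emit:
send_rows([
  {"delta_pos": [0, -0.3, -3.5], "twist": [0, 0, 0], "grip": 3.5},
  {"delta_pos": [0, -0.3, -7], "twist": [0, 0, 0], "grip": 3.5},
  {"delta_pos": [0, -0.3, -9], "twist": [0, 0, 0], "grip": 3.5},
  {"delta_pos": [0, -0.3, -9.8], "twist": [0, 0, 0], "grip": 3.5},
  {"delta_pos": [0, -0.3, -9.8], "twist": [0, 0, 0], "grip": 3.5},
  {"delta_pos": [0, -0.3, -9.8], "twist": [0, 0, 0], "grip": 6.2},
  {"delta_pos": [0, -0.3, -9.8], "twist": [0, 0, 0], "grip": 6.2},
  {"delta_pos": [0, -0.3, -9.7], "twist": [0, 0, 0], "grip": 6.2},
  {"delta_pos": [0, -0.3, -7], "twist": [0, 0, 0], "grip": 6.2},
  {"delta_pos": [0, -0.3, -3], "twist": [0, 0, 0], "grip": 6.2},
  {"delta_pos": [0, -0.3, 1], "twist": [0, 0, 0], "grip": 8},
  {"delta_pos": [1, -3.5, 3], "twist": [0, 0, 0], "grip": 8.5},
])

```text
clock: 47.13
tool_pos: [461.9, 118.7, 118.9]
eef_rot: [-0.705, 0.709, -0.001, 0.004]
force: [1.9, 0.3, 0.4]
grip_width: 0.978
gripper_force: 0.0
```

Emit:
send_rows([
  {"delta_pos": [1.5, -3.8, 1], "twist": [0, 0, 0], "grip": 8.5},
  {"delta_pos": [3, -7.5, 1], "twist": [0, 0, 0], "grip": 8.5},
  {"delta_pos": [5, -11, 1], "twist": [0, 0, 0], "grip": 8.5},
  {"delta_pos": [7, -14.5, 1], "twist": [0, 0, 0], "grip": 8.5},
  {"delta_pos": [9, -18, 1], "twist": [0, 0, 0], "grip": 8.5},
  {"delta_pos": [9, -20, 1], "twist": [0, 0, 0], "grip": 8.5},
  {"delta_pos": [9, -20, 1], "twist": [0, 0, 0], "grip": 8.5},
  {"delta_pos": [9, -20, 1], "twist": [0, 0, 0], "grip": 8.5},
])

```text
clock: 47.8
tool_pos: [549.4, -86.1, 123.5]
eef_rot: [-0.702, 0.712, 0.0, 0.0]
force: [-0.4, -0.5, -0.3]
grip_width: 0.995
gripper_force: 0.0
```

```bash
python3 - <<'E'
from h import *
o=env.get_obs(); print(o['clock'],o['tool_pos'],o['eef_rot'].round(3),o['gripper_force'])
a=cap('wrist'); blobs(a); 
E
```

```text
47.8 [549.38613327 -86.14082806 123.48450741] [-0.702  0.712  0.     0.   ] 0.0
x551 y-81 ang-4 44x60 px [276.0, 212.0]
```

Emit:
send_rows([
  {"delta_pos": [0.1, 0.5, -3.5], "twist": [0, 0, 0], "grip": 8.5},
  {"delta_pos": [0.1, 0.5, -7], "twist": [0, 0, 0], "grip": 8.5},
  {"delta_pos": [0.1, 0.5, -10], "twist": [0, 0, 0], "grip": 8.5},
  {"delta_pos": [0.1, 0.5, -11.3], "twist": [0, 0, 0], "grip": 8.5},
  {"delta_pos": [0.1, 0.5, -11.7], "twist": [0, 0, 0], "grip": 8.5},
  {"delta_pos": [0.1, 0.5, -11.7], "twist": [0, 0, 0], "grip": 8.5},
  {"delta_pos": [0.1, 0.5, -11.7], "twist": [0, 0, 0], "grip": 5},
  {"delta_pos": [0.1, 0.5, -11.7], "twist": [0, 0, 0], "grip": 5},
  {"delta_pos": [0.1, 0.5, -11.7], "twist": [0, 0, 0], "grip": 5},
  {"delta_pos": [0.1, 0.5, -11.7], "twist": [0, 0, 0], "grip": 5},
  {"delta_pos": [0.1, 0.5, -11.7], "twist": [0, 0, 0], "grip": 5},
])

```text
clock: 48.77
tool_pos: [552.0, -79.2, 8.7]
eef_rot: [-0.704, 0.71, -0.001, 0.001]
force: [-1.7, 1.5, 6.4]
grip_width: 0.738
gripper_force: 46.6
```

Emit:
send_rows([
  {"delta_pos": [0, 0, 3], "twist": [0, 0, 0], "grip": 5},
  {"delta_pos": [0, 0, 7], "twist": [0, 0, 0], "grip": 5},
  {"delta_pos": [0, 4, 7.5], "twist": [0, 0, 0], "grip": 5},
  {"delta_pos": [0, 8, 7.5], "twist": [0, 0, 0], "grip": 5},
  {"delta_pos": [0, 12, 7.5], "twist": [0, 0, 0], "grip": 5},
  {"delta_pos": [-0.5, 16, 7.5], "twist": [0, 0, 0], "grip": 5},
  {"delta_pos": [-0.5, 20, 7.5], "twist": [0, 0, 0], "grip": 5},
  {"delta_pos": [-0.5, 24, 7.5], "twist": [0, 0, 0], "grip": 5},
  {"delta_pos": [-1, 28, 7.5], "twist": [0, 0, 0], "grip": 5},
  {"delta_pos": [-1, 32, 7.5], "twist": [0, 0, 0], "grip": 5},
  {"delta_pos": [-1, 36, 7.5], "twist": [0, 0, 0], "grip": 5},
  {"delta_pos": [-1, 36.6, 7.5], "twist": [0, 0, 0], "grip": 5},
])

```text
clock: 49.77
tool_pos: [541.4, 292.6, 83.1]
eef_rot: [-0.705, 0.709, -0.0, 0.002]
force: [0.9, 0.2, 0.4]
grip_width: 0.743
gripper_force: 49.6
```

Emit:
send_rows([
  {"delta_pos": [0, 0, 0], "twist": [0, 0, 0], "grip": 5},
  {"delta_pos": [0, 0, 0], "twist": [0, 0, 0], "grip": 5},
])

```text
clock: 49.93
tool_pos: [540.3, 286.9, 82.1]
eef_rot: [-0.704, 0.71, 0.0, 0.0]
force: [0.6, -0.4, -1.2]
grip_width: 0.743
gripper_force: 49.6
```

```bash
python3 - <<'E'
from h import *
o=env.get_obs(); print(o['clock'],o['tool_pos'],o['eef_rot'].round(3),o['gripper_force'])
a=cap('wrist'); blobs(a,32)
E
```

```text
49.9333 [540.31729528 286.89312185  82.13872618] [-0.704  0.71   0.     0.   ] 49.617079426534474
x540 y334 ang-4 78x104 px [278.0, 264.0]
x452 y270 ang-0 43x65 px [392.0, 189.0]
x549 y199 ang1 41x62 px [265.0, 93.0]
x452 y159 ang0 40x44 px [409.0, 26.0]
```

Emit:
send_rows([
  {"delta_pos": [0, 0, -3.5], "twist": [0, 0, 0], "grip": 5},
  {"delta_pos": [0, 0, -7], "twist": [0, 0, 0], "grip": 5},
  {"delta_pos": [0, 0, -9], "twist": [0, 0, 0], "grip": 5},
  {"delta_pos": [0, 0, -9.8], "twist": [0, 0, 0], "grip": 5},
  {"delta_pos": [0, 0, -9.8], "twist": [0, 0, 0], "grip": 5},
  {"delta_pos": [0, 0, -9.8], "twist": [0, 0, 0], "grip": 7.6},
  {"delta_pos": [0, 0, -9.8], "twist": [0, 0, 0], "grip": 7.6},
  {"delta_pos": [0, 0, -9.8], "twist": [0, 0, 0], "grip": 7.6},
  {"delta_pos": [0, 0, -8], "twist": [0, 0, 0], "grip": 7.6},
  {"delta_pos": [0, 0, -4], "twist": [0, 0, 0], "grip": 7.6},
  {"delta_pos": [0, 0, 0], "twist": [0, 0, 0], "grip": 7.6},
  {"delta_pos": [-1, -3, 3], "twist": [0, 0, 0], "grip": 7.6},
])

```text
clock: 50.98
tool_pos: [533.9, 261.1, 114.1]
eef_rot: [-0.705, 0.71, -0.001, 0.003]
force: [3.3, 0.5, 1.8]
grip_width: 0.889
gripper_force: 0.0
```

Emit:
send_rows([
  {"delta_pos": [-1, -2, 4], "twist": [0, 0, 0], "grip": 7.6},
  {"delta_pos": [-2, -3, 8], "twist": [0, 0, 0], "grip": 7.6},
  {"delta_pos": [-3, -4, 12], "twist": [0, 0, 0], "grip": 7.6},
  {"delta_pos": [-3, -4, 12], "twist": [0, 0, 0], "grip": 7.6},
  {"delta_pos": [-3, -4, 12], "twist": [0, 0, 0], "grip": 7.6},
])

```text
clock: 51.4
tool_pos: [502.2, 217.9, 235.0]
eef_rot: [-0.703, 0.711, -0.0, 0.004]
force: [1.1, -0.4, -0.0]
grip_width: 0.887
gripper_force: 0.0
```

```bash
python3 - <<'E'
from h import *
o=env.get_obs(); print(o['clock'],o['tool_pos'],o['gripper_force'],o['force'])
a=cap('wrist'); print('wrist');blobs(a,32)
s=cap('side'); print('side');blobs(s,32)
t=cap('top'); print('top');blobs(t,32); print('top?');show(t,32)
E
```

```text
51.4 [502.16145848 217.93641181 235.01490404] 0.0 [ 1.06041657 -0.37384621 -0.01302936]
wrist
x539 y282 ang-1 44x58 px [252.0, 225.0]
x451 y269 ang0 44x62 px [318.0, 215.0]
x548 y198 ang-1 40x60 px [242.0, 161.0]
x451 y147 ang-89 42x60 px [321.0, 119.0]
x543 y104 ang-1 45x60 px [243.0, 81.0]
side
top
top?
x228 y-3 long-axis-90  305x478 px [[266.0, 346.0]]
x447 y269 long-axis2  34x54 px [[153.0, 254.0]]
x448 y146 long-axis89  32x49 px [[204.0, 252.0]]
x538 y283 long-axis-8  39x53 px [[149.0, 217.0]]
x547 y197 long-axis2  32x51 px [[184.0, 213.0]]
x716 y-307 long-axis-1  62x65 px [[383.0, 145.0]]
```

All five sherds lie flat in the crate, with consistent sizes and positions in two views. Handing in.

```bash
python3 -c "
from bench import env
print(env.sign_off())"
```

```text
the job is handed in; nothing more can be done
None
```

I handed the job in at about 51 s of the 210 s limit, but sign-off returned no verdict, so I don't know the judged result. The five sherds present (f was absent) were spread flat on the mesh, at least 104 mm apart by camera. The fan ran for more than 6 s and the knob went fully back in. All five then went flat into the crate in a single layer, including d, which was knocked aside during packing.

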